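# Zero the stall's thickness comparator on its master, then load the press spacer

## Robot

A 6-joint arm with a two-finger parallel gripper is mounted at the origin on the work surface. World frame = base frame: x ahead of the robot, y to its left, z up, the work surface at z = 0. Lengths are in m, angles in rad, forces in N, time in s.
With the tool pointing down it reaches from about 0.375 to 0.9 m from the base axis. Payload 3.1 kg.
Tool frame: the origin (TCP) lies on the front face of the gripper's body, between the roots of the fingers; the fingertips stand 70 mm ahead of it and the grasp point (between the pads) lies 51 mm ahead of it; z points along the fingers, y is the line along which they close (so a half turn about z gives the same grasp; the last joint's range is limited). The gripper opens to 87 mm and grips with 3 to 60 N. Pads are 19 mm wide; open, the fingers measure 117 mm over their backs; the gripper's body (75 mm by 190 mm) begins 51 mm behind the grasp point.
Start: joints at [-1.482, 0.527, 1.433, -0, 1.181, -0.178], TCP at [0.165, -0.603, 0.292] pointing down, gripper open.
Joint ranges: [-3.08, 3.08], [-0.75, 2.2], [0.22, 2.44], [-1.43, 4.57], [0, 2.65], [-2.85, 2.85]. Speed limits (rad/s): [2.79, 2.79, 3.14, 3.14, 3.14, 3.14].

## Interface

Orientations are given as a unit quaternion [x, y, z, w].
In Python, from rig import robot, cams, ticket gives the robot as it stands. The module is installed in compiled form; this text tells all that it offers.
- The arm moves only by the shell command python3 -m crank 'ROWS' [FORCE]. ROWS is JSON, a list of rows, each a list of 7 numbers: the shift along the tool's x, y, z in cm, then the turn, a rotation vector about the tool's x, y, z in rad, then the closure, from 0 (fully open) to 1 (shut). A call has 1 to 5 rows; each row shifts and turns the commanded pose from where the row before left it, along the tool's axes as they then stand; what a row does not reach is not made up. A row lasts 1/8 s, in which the tool goes at most 62.5 mm and 10.7 degrees, less where a joint would pass 70% of its speed; a pose out of reach is approached as far as the arm can. A call is refused whole if a number of a shift passes 6.25 or a number of a turn 0.188, either way. A call with a gripper value outside its range is refused whole. The fingers move at their own pace and stop on an object; FORCE is the grip in N (left out, the last holds). Time passes only in rows, so rows that do not move let the fingers close. It gives the time, the measured TCP pose, the force, the opening and the grip force at its end, in the units of the state.
- robot.get_obs(): the state, without advancing time (a new reading comes with each control period).
- cams.camera(name): name is "scene" or "side" or "wrist"; returns the picture (480x640x3 uint8, red, green, blue); there is no depth.
- cams.camera_info(name): a dict with "intrinsics" (3x3 intrinsics, pixels), "pose" (4x4, takes a point from camera to world coordinates). Camera axes: x right, y down, z forward; pixel columns grow to the right and rows downward; lengths in m; the calibration is good to about 2 mm. A picture is of the moment at which its call begins: read the wrist's pose just before it. camera_info takes no time and is no camera call; for the wrist camera it gives the pose at the moment of the call.
- ticket.hand_in(): hands the job in; it is judged then, once.
The state is a dict: "time": time; "q": joint angles; "joint_velocities": joint speeds; "joint_torque": joint torques, N m; "position": TCP position; "tool_rot": TCP orientation; "ft_force": force on the tool from outside, world axes, zero at the start; "moment": the same for the moment, N m; "grip_width": finger opening in m; "grip_force": force on a finger pad.
Only numpy, scipy, OpenCV 4.12 (cv2) and the standard library are available. Lean on these libraries where they do the work, as an engineer would, in place of code of your own. Each camera call takes 0.05 s, during which the arm holds its last target. There are 200 camera calls.

## Task

Zero the thickness comparator: gently slide the steel master along the channel under the sprung foot until it is fully home against the end stop, let go of it, and turn the bezel until its index lines up with the pointer. Then put the master back on the cork mat and gently slide the wooden-handled spacer fully home in its place, keeping the zero you set; leave it there and leave the sweets and the jar where they are.

Things in the scene. Friction and masses are not known exactly. Their poses are not given: they have to be found in the camera images.
- comparator: Fixed thickness comparator. Grey base plate 270 x 110 x 12 mm, x -165 to +105 mm, its top (z = 12) is the sliding surface. Origin on the table under the foot's axis; x runs along the channel towards the stop. A column (x 59 to 93, 137 mm high) carries the head: an arm 30 mm wide from x = -14 back to the column, z 73 to 95, a neck of 32 mm diameter on it and the round dial on top, at x = y = 0.
- channel (a point): Middle of the channel's mouth, on the plate's top at x = -38 mm, y = 0 of the comparator. The channel is two steel rails 8 mm high along the comparator's x, 23 mm apart inside from x = -10 to +40; in front of that they flare, to about 31 mm apart at the mouth.
- stop: Steel end stop across the far end of the channel, 46 mm wide and 20 mm high, its face at x = 40 mm in the comparator's frame (its origin and axes are the comparator's). Delicate: it must never be pressed with more than 20 N.
- foot (a point): Lowest point of the polished round-ended sprung foot (12 mm diameter) hanging above the channel at x = 0. Free, it is 15 to 19 mm above the plate, as the head's height differs daily; a gauge's ramped nose lifts it to ride on the flat of the tongue. It presses down with 2 to 5 N: some 2 to 5 N against pushing on the ramp, less on the flat. Never load it with more than 25 N.
- bezel_top (a point): Centre of the top face of the bezel, about 128 mm above the table (2 mm up or down with the head). The bezel is a ribbed aluminium ring 50 mm in diameter and 16 mm high, free on all sides for gripping from above (its neck below is 32 mm in diameter and 18 mm high).
- bezel (a joint): Angle of the bezel, rad, growing clockwise seen from above; at 0 its index points to the comparator's -x. Stiff (0.06 N m of friction), it stays where it is left. Range -0.3 to 2.6; it starts between 0 and 0.4.
- pointer (a joint): Angle of the dial's black pointer, rad, clockwise from above, measured from the same direction as the bezel: index and pointer line up when the two values are equal. It turns 0.16 rad for each mm that the foot is lifted, is 0 with nothing under the foot and comes to 0.8 to 1.45 with the master. The spacer is 2 mm thicker than the master, so it reads 0.32 rad more.
- bezel_index (a point): Outer index of the bezel: a raised dark tab on its top, this point 20 mm from the dial's centre.
- pointer_tip (a point): The pointer's end carried out to 20 mm from the dial's centre (the black needle itself ends at 18 mm); on top of bezel_index in plan when zeroed.
- master: Setting master, all steel, 0.4 to 0.75 kg: a tall grip block 40 (x) x 30 (y) x 48 mm high, with a tongue 20 mm wide and 24 mm high running from it along +x to a ramped nose 125 mm from the origin (8 mm high at the tip, full height 29 mm behind it). Origin under the middle of the grip block, z up. Starts on the mat, on either side of it.
- master_nose (a point): Middle of the lower edge of the master's nose, 125 mm along +x from its origin. Home: at x = 40 mm in the comparator's frame.
- spacer: Press spacer, 0.3 to 0.55 kg: a low wooden grip block 56 (x) x 30 (y) x 34 mm high, with an aluminium tongue 20 mm wide and 26 mm high along +x to a ramped nose 125 mm from the origin (8 mm high at the tip, full height 33 mm behind it). Origin under the middle of the grip block, z up. Starts on the mat beside the master.
- spacer_nose (a point): Middle of the lower edge of the spacer's nose, 125 mm along +x from its origin. Home: at x = 40 mm in the comparator's frame.
- mat: Fixed cork mat 240 (x) x 200 (y) x 4 mm on which master and spacer lie side by side; origin under its centre.
- sweet_box: Bystander: clear-lidded box of seed sweets 126 x 86 x 34 mm, origin under its centre.
- cake_pale: Bystander: round pale puffed-grain cake, 84 mm in diameter, 16 mm thick, origin under its centre.
- syrup_jar: Bystander: amber glass jar, 68 mm in diameter, 100 mm high, origin under its centre.

How it is judged:
On the way, in this order (a step that is already met when the one before it is completed fails the run):
1. the master is fully home against the end stop, flat under the sprung foot, and let go (x of master_nose in the frame of comparator above 0.0382 m and y of master_nose in the frame of comparator between -0.004 and 0.004 m and z of master_nose in the frame of comparator below 0.0145 m and angle between master's own z axis and vertical below 0.04 rad and value of joint pointer above 0.5 rad and contact force between the fingers and master below 0.3 N), for 0.2 s.
2. with the master home and let go, the bezel's index is lined up with the pointer (within 2.4 mm at the 20 mm radius, 7 degrees) (all of step 1 and horizontal distance between pointer_tip and bezel_index below 0.0024 m), for 0.3 s.
3. the spacer is fully home against the end stop, flat under the sprung foot (x of spacer_nose in the frame of comparator above 0.0382 m and y of spacer_nose in the frame of comparator between -0.004 and 0.004 m and z of spacer_nose in the frame of comparator below 0.0145 m and angle between spacer's own z axis and vertical below 0.04 rad and value of joint pointer above 0.5 rad), for 0.2 s.
At the end, for the whole second after the job is handed in: The spacer lies released, flat on the plate under the foot with its nose within 1.8 mm of the end stop; the bezel still holds the zero (pointer tip 3.6 to 9.2 mm from the index at the 20 mm radius: 6.4 mm is what the thicker spacer shows); the master lies flat and still on the cork mat (all of step 3 and horizontal distance between pointer_tip and bezel_index between 0.0036 and 0.0092 m and x of master in the frame of mat between -0.15 and 0.12 m and y of master in the frame of mat between -0.1 and 0.1 m and y of master_nose in the frame of mat between -0.13 and 0.13 m and z of master in the frame of mat between 0.002 and 0.008 m and angle between master's own z axis and vertical below 0.06 rad and linear speed of each of master, spacer below 0.01 m/s); the robot touches nothing.
It fails at once if the master is pressed against the end stop with more than 20 N (contact force between master and stop above 20 N).
It fails at once if the spacer is pressed against the end stop with more than 20 N (contact force between spacer and stop above 20 N).
It fails at once if the sprung foot is loaded with more than 25 N (contact force between plunger and anything else above 25 N).
It fails at once if the sweet box, the grain cake or the jar is moved more than 15 mm (distance of any of sweet_box, cake_pale, syrup_jar from where it was at the start of the episode above 0.015 m).
It also fails if it takes over 72 s, if anything falls off the work surface, if the arm or the gripper's body presses on something with over 40 N, if the wrist force passes 120 N, or if a joint passes its speed limit or range.

## Working session

There is one attempt and no reset: what is moved stays moved. The work goes in short steps, Python scripts to look and compute and a shell command to move; the robot and the scene stay as the last step left them, time stands still between calls to the robot, and variables do not carry over. Pictures are saved under pics/ and viewed, at most 10 in all, crops included, and the job is handed in when it is done.

```bash
mkdir -p pics; python3 - <<'E'
from rig import robot,cams
import cv2
print(robot.get_obs())
for n in("scene","side","wrist"):
    i=cams.camera_info(n);print(n,i["intrinsics"],i["pose"])
    cv2.imwrite(f"pics/{n}0.png",cams.camera(n)[:,:,::-1])
E
```

```text
{'time': 0.0, 'q': array([-1.48150221e+00,  5.28450140e-01,  1.43392093e+00, -3.13276242e-05,
        1.18141226e+00, -1.78487792e-01]), 'joint_velocities': array([-1.39245733e-03, -1.36819035e-03,  2.88112605e-04,  9.87710717e-05,
        3.52557870e-04, -1.15110073e-05]), 'joint_torque': array([ 5.60732303e-05, -4.40035951e+01, -1.76594371e+01,  6.32677088e-02,
        5.82945021e-02, -1.64955268e-04]), 'position': array([ 0.16534545, -0.60211086,  0.29127541]), 'tool_rot': array([ 9.91048598e-01,  1.33497101e-01,  3.43619182e-05, -1.09489112e-03]), 'ft_force': array([ 0.49207666,  0.15478691, -0.55051519]), 'moment': array([ 0.03288706, -0.01763584,  0.01946591]), 'grip_force': 0.0, 'grip_width': 0.0870408779856869}
scene [[437.87420331   0.         317.7534929 ]
 [  0.         437.87420331 240.91731439]
 [  0.           0.           1.        ]] [[ 0.13955721  0.82435533 -0.54860011  1.06630273]
 [ 0.99012781 -0.12348148  0.06632674 -0.10598426]
 [-0.01306516 -0.5524406  -0.83344987  0.86698123]
 [ 0.          0.          0.          1.        ]]
side [[525.69928118   0.         316.53214798]
 [  0.         525.69928118 242.29476268]
 [  0.           0.           1.        ]] [[-0.901736   -0.34829223  0.25605607  0.26881586]
 [-0.43184933  0.69913751 -0.56983585  0.59010531]
 [ 0.01945099 -0.62441914 -0.78084723  0.97313878]
 [ 0.          0.          0.          1.        ]]
wrist [[363.55721888   0.         315.00264428]
 [  0.         363.55721888 233.52031529]
 [  0.           0.           1.        ]] [[ 0.26515012 -0.92607203 -0.26848838  0.23880352]
 [-0.96420412 -0.25535935 -0.07142834 -0.58229542]
 [-0.00241323  0.27781684 -0.96063103  0.38372294]
 [ 0.          0.          0.          1.        ]]
```

View pics/scene0.png

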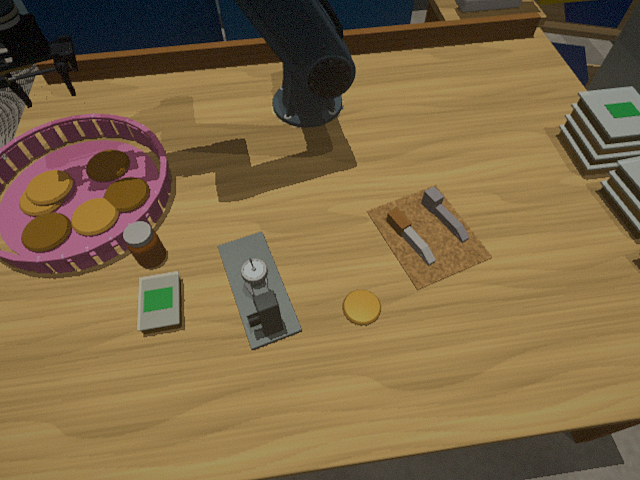

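View pics/side0.png

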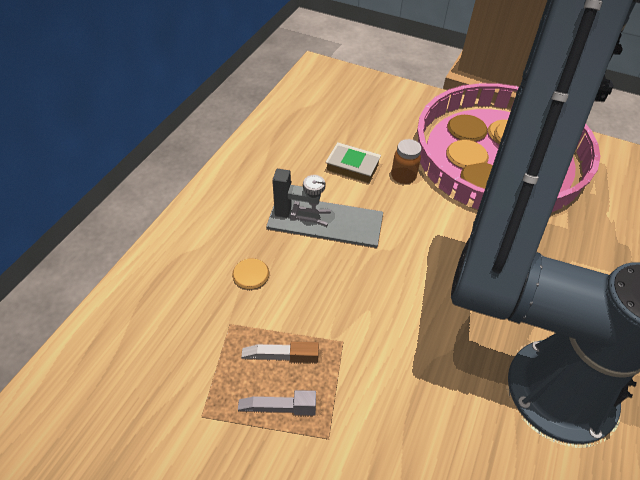

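Scene view: comparator plate corners are about (219,244), (263,232), (300,330) and (253,347). Dial is near (254,271). Spacer block is at (400,218) with its nose at (432,260). Master block is at (432,195) with its nose at (465,238). The side view agrees: master block (304,403), nose (240,403).

```bash
cat > h.py <<'E'
import numpy as np,cv2
from rig import robot,cams
from scipy.spatial.transform import Rotation as R
def cast(n,uv,z,info=None):
    i=info or cams.camera_info(n);P=i["pose"];d=P[:3,:3]@np.linalg.solve(i["intrinsics"],[uv[0],uv[1],1.]);o=P[:3,3]
    return o+d*(z-o[2])/d[2]
def go(xyz,yaw):
    "needed shift in current tool axes, cm, and turn about tool z, for tool-x yaw"
    o=robot.get_obs();r=R.from_quat(o["tool_rot"]);M=r.as_matrix()
    y=np.arctan2(M[1,0],M[0,0]);dy=(y-yaw+np.pi/2)%np.pi-np.pi/2
    print("pos",o["position"].round(4),"yaw",y.round(3),"tilt",M[:2,2].round(4),"shift cm",(100*M.T@(np.array(xyz)-o["position"])).round(2),"turn z",dy.round(3),"t",o["time"])
def snap(n,f):
    i=cams.camera_info(n);p=cams.camera(n)[:,:,::-1].copy();cv2.imwrite(f"pics/{f}.png",p);return i,p
E
python3 - <<'E'
from h import *
for n,L in(("scene",[(219,244),(263,232),(300,330),(253,347)]),("side",[(383,208),(378,247),(267,230)])):
    print(n,"plate",[cast(n,p,.012).round(3) for p in L])
print("dial",cast("scene",(254,269),.128),cast("side",(314,184),.128))
for n,a,b,c,d in(("scene",(430,192),(464,240),(399,214),(431,262)),("side",(305,396),(239,406),(305,345),(243,355))):
    print(n,"master",cast(n,a,.052).round(3),cast(n,b,.008).round(3),"spacer",cast(n,c,.038).round(3),cast(n,d,.008).round(3))
print("mat",[cast("scene",p,.004).round(3) for p in((368,215),(431,186),(490,255),(418,286))])
print("cake,box,jar",cast("scene",(362,307),.016),cast("scene",(159,300),.034),cast("scene",(138,230),.1))
E
```

```text
scene plate [array([ 0.478, -0.268,  0.012]), array([ 0.459, -0.163,  0.012]), array([ 0.717, -0.105,  0.012]), array([ 0.739, -0.203,  0.012])]
side plate [array([ 0.483, -0.283,  0.012]), array([ 0.45 , -0.163,  0.012]), array([ 0.706, -0.093,  0.012])]
dial [ 0.62644001 -0.17907709  0.128     ] [ 0.62390235 -0.17616477  0.128     ]
scene master [0.43  0.245 0.052] [0.549 0.302 0.008] spacer [0.474 0.16  0.038] [0.596 0.209 0.008]
side master [0.435 0.25  0.052] [0.546 0.306 0.008] spacer [0.484 0.151 0.038] [0.592 0.212 0.008]
mat [array([0.441, 0.095, 0.004]), array([0.374, 0.274, 0.004]), array([0.595, 0.349, 0.004]), array([0.649, 0.165, 0.004])]
cake,box,jar [0.68621167 0.03095064 0.016     ] [ 0.61630002 -0.39123049  0.034     ] [ 0.47627084 -0.42344897  0.1       ]
```

```bash
A='[4.84,-3.23,0,0,0,0,0]'; python3 -m crank '[[4.84,-3.23,0,0,0,0,0],[4.84,-3.23,0,0,0,0,0],[4.84,-3.23,0,0,0,0,0],[4.84,-3.23,0,0,0,0,0]]' && python3 -m crank '[[4.84,-3.23,0,0,0,0,0],[4.84,-3.23,0,0,0,0,0],[4.84,-3.23,0,0,0,0,0],[4.84,-3.23,0,0,0,0,0]]' && python3 -m crank '[[1.6,-5.8,0,0,0,0,0],[1.6,-5.8,0,0,0,0,0],[1.6,-5.8,0,0,0,0,0],[1.6,-5.8,0,0,0,0,0]]' && python3 -m crank '[[1.6,-5.8,0,0,0,0,0],[1.6,-5.8,0,0,0,0,0],[1.6,-5.8,0,0,0,0,0],[1.6,-5.8,0,0,0,0,0]]' 
for i in 1; do python3 -m crank '[[0,0,0,0,0,-0.185,0],[0,0,0,0,0,-0.185,0],[0,0,0,0,0,-0.185,0],[0,0,0,0,0,-0.185,0],[0,0,0,0,0,-0.185,0]]'; python3 -m crank '[[0,0,0,0,0,-0.185,0],[0,0,0,0,0,-0.185,0],[0,0,0,0,0,-0.185,0],[0,0,0,0,0,-0.185,0],[0,0,0,0,0,-0.185,0]]';python3 -m crank '[[0,0,0,0,0,-0.185,0],[0,0,0,0,0,-0.185,0],[0,0,0,0,0,-0.185,0],[0,0,0,0,0,-0.185,0],[0,0,0,0,0,-0.185,0]]';python3 -m crank '[[0,0,0,0,0,-0.185,0],[0,0,0,0,0,-0.185,0],[0,0,0,0,0,-0.185,0],[0,0,0,0,0,0,0]]';done
python3 - <<'E'
from h import *
go((.4325,.2475,.28),.46)
i,p=snap("wrist","w1")
E
```

```text
time: 0.65
position: [0.3188, -0.4253, 0.2921]
tool_rot: [0.991, 0.133, 0.0, -0.0]
ft_force: [0.2, -0.4, 0.0]
grip_width: 0.087
grip_force: 0.0
time: 1.15
position: [0.4714, -0.2495, 0.2922]
tool_rot: [0.991, 0.133, 0.0, 0.0]
ft_force: [-0.2, -1.2, 0.7]
grip_width: 0.0872
grip_force: 0.0
time: 1.65
position: [0.4705, -0.0085, 0.2922]
tool_rot: [0.991, 0.133, 0.0, -0.0]
ft_force: [0.8, -0.0, -1.1]
grip_width: 0.0871
grip_force: 0.0
time: 2.15
position: [0.4708, 0.2323, 0.2922]
tool_rot: [0.991, 0.134, 0.0, 0.0]
ft_force: [1.4, 0.5, -0.3]
grip_width: 0.0874
grip_force: 0.0
time: 2.78
position: [0.4709, 0.2303, 0.292]
tool_rot: [0.826, 0.564, -0.0, -0.0]
ft_force: [-0.1, -0.8, 0.2]
grip_width: 0.0871
grip_force: 0.0
time: 3.4
position: [0.4709, 0.2302, 0.292]
tool_rot: [0.487, 0.873, -0.0, -0.0]
ft_force: [0.1, -0.4, -0.1]
grip_width: 0.0868
grip_force: 0.0
time: 4.03
position: [0.4709, 0.2302, 0.292]
tool_rot: [0.046, 0.999, -0.0, -0.0]
ft_force: [0.1, -0.4, 0.4]
grip_width: 0.0872
grip_force: 0.0
time: 4.53
position: [0.4709, 0.2302, 0.2921]
tool_rot: [-0.225, 0.974, 0.0, -0.0]
ft_force: [-0.2, 1.1, -0.0]
grip_width: 0.0872
grip_force: 0.0
pos [0.4709 0.2302 0.2921] yaw -2.688 tilt [-0.0006 -0.0001] shift cm [2.69 3.24 1.21] turn z -0.006 t 4.525
```

View pics/w1.png

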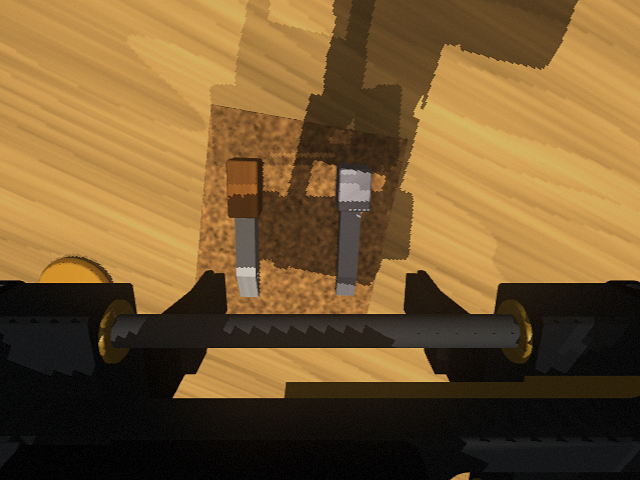

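Wrist view: master block top is about (338..371, 169..211) with its nose at (345,294). Spacer top is (227..262, 159..217) with its nose at (249,295). The cake is at left.

```bash
python3 - <<'E'
from h import *
f=lambda p,z:cast("wrist",p,z)
for a,b,za in(((354.5,190.5),(345.5,294),.052),((244.5,189),(249,295),.038)):
    A=f(a,za);B=f(b,.010);print(A.round(4),B.round(4),"len",np.hypot(*(B-A)[:2]).round(4),"yaw",np.arctan2(*(B-A)[1::-1]).round(3))
    # tongue edges at its top for direction
print("mtongue",f((350,215),.028),f((347,275),.028)," blk left/right",f((338,190),.052),f((371,190),.052))
A=f((354.5,190.5),.052);B=f((345.5,294),.01);y=np.arctan2(*(B-A)[1::-1])
go((A[0]+.004*np.cos(y),A[1]+.004*np.sin(y),.087),y)
E
```

```text
[0.4356 0.2537 0.052 ] [0.5482 0.3064 0.01  ] len 0.1243 yaw 0.438
[0.4819 0.1607 0.038 ] [0.5969 0.2091 0.01  ] len 0.1248 yaw 0.399
mtongue [0.46196111 0.26528032 0.028     ] [0.52098845 0.29246109 0.028     ]  blk left/right [0.44184103 0.2398342  0.052     ] [0.42853947 0.26713173 0.052     ]
pos [0.4709 0.2302 0.2921] yaw -2.689 tilt [-0.0005 -0.0001] shift cm [ 1.74  3.65 20.51] turn z 0.015 t 4.575
```

```bash
python3 -m crank '[[1.74,3.65,0,0,0,0.015,0],[0,0,5,0,0,0,0],[0,0,5,0,0,0,0],[0,0,5,0,0,0,0],[0,0,3,0,0,0,0]]' && python3 -m crank '[[0,0,2.5,0,0,0,0],[0,0,0,0,0,0,0],[0,0,0,0,0,0,0.5],[0,0,0,0,0,0,1],[0,0,0,0,0,0,1]]' 50 && python3 -m crank '[[0,0,0,0,0,0,1],[0,0,0,0,0,0,1]]' && python3 -m crank '[[0,0,-2,0,0,0,1],[0,0,-3,0,0,0,1],[0,0,-3,0,0,0,1],[0,0,0,0,0,0,1],[0,0,0,0,0,0,1]]'
python3 - <<'E'
from h import *
print(robot.get_obs()["moment"]);i,p=snap("side","s1");snap("wrist","w2")
cv2.imwrite("pics/s1c.png",np.hstack([cv2.resize(p[280:440,200:360],(400,400)),cv2.imread("pics/w2.png")[40:440,120:520]]))
E
```

```text
time: 5.2
position: [0.4386, 0.2552, 0.1101]
tool_rot: [-0.217, 0.976, -0.0, -0.001]
ft_force: [0.5, -0.1, -0.1]
grip_width: 0.087
grip_force: 0.0
time: 5.82
position: [0.4399, 0.2556, 0.0882]
tool_rot: [-0.219, 0.976, 0.0, 0.001]
ft_force: [-0.9, -0.0, -0.6]
grip_width: 0.0646
grip_force: 0.0
time: 6.08
position: [0.4395, 0.2554, 0.0875]
tool_rot: [-0.219, 0.976, 0.0, 0.0]
ft_force: [0.1, -0.5, -1.3]
grip_width: 0.0449
grip_force: 0.0
time: 6.7
position: [0.439, 0.2552, 0.1668]
tool_rot: [-0.219, 0.976, -0.0, -0.0]
ft_force: [-0.0, -0.5, -1.1]
grip_width: 0.0017
grip_force: 0.0
[ 0.05528032 -0.09152528  0.00258258]
```

View pics/s1c.png

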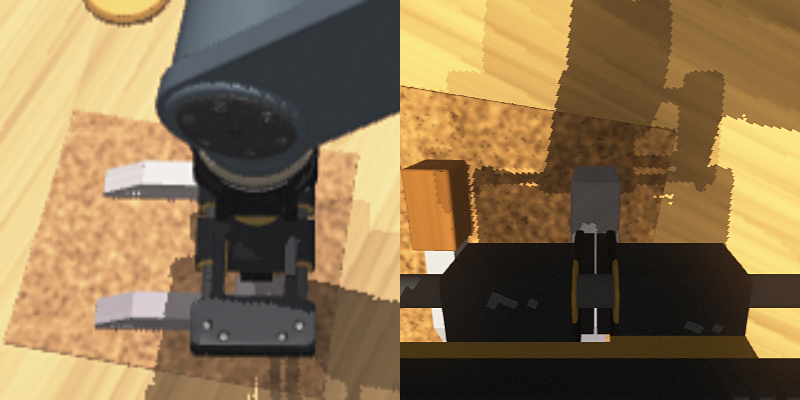

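The crop shows the fingers shut above the master, which is still on the mat: I lifted before they had closed. I'll reopen, go down again and wait.

```bash
python3 -m crank '[[0,0,0,0,0,0,0.2],[0,0,0,0,0,0,0.2],[0,0,0,0,0,0,0.2],[0,0,0,0,0,0,0.2],[0,0,0,0,0,0,0.2]]' && python3 -m crank '[[0,0,0,0,0,0,0.2],[0,0,0,0,0,0,0.2],[0,0,0,0,0,0,0.2]]' && python3 - <<'E'
from h import *
f=lambda p,z:cast("wrist",p,z)
i,p=snap("wrist","w3")
go((.4395,.2555,.088),.438)
E
python3 -m crank '[[0,0,4,0,0,0,0.2],[0,0,3.9,0,0,0,0.2],[0,0,0,0,0,0,1],[0,0,0,0,0,0,1],[0,0,0,0,0,0,1]]' 50 && python3 -m crank '[[0,0,0,0,0,0,1],[0,0,0,0,0,0,1],[0,0,0,0,0,0,1],[0,0,0,0,0,0,1]]'
```

```text
time: 7.42
position: [0.4394, 0.2554, 0.1673]
tool_rot: [-0.219, 0.976, 0.0, 0.0]
ft_force: [0.4, -0.1, 0.1]
grip_width: 0.043
grip_force: 0.0
time: 7.8
position: [0.4394, 0.2554, 0.1673]
tool_rot: [-0.219, 0.976, -0.0, 0.0]
ft_force: [-0.6, -0.2, 0.7]
grip_width: 0.0675
grip_force: 0.0
pos [0.4394 0.2554 0.1673] yaw -2.7 tilt [0.0001 0.    ] shift cm [-0.01  0.01  7.93] turn z 0.003 t 7.85
time: 8.48
position: [0.4403, 0.2557, 0.0898]
tool_rot: [-0.219, 0.976, 0.0, 0.002]
ft_force: [0.1, -0.0, 0.8]
grip_width: 0.0473
grip_force: 0.0
time: 8.98
position: [0.4398, 0.2555, 0.0892]
tool_rot: [-0.219, 0.976, 0.0, 0.001]
ft_force: [-0.9, 0.5, 6.0]
grip_width: 0.0297
grip_force: 49.9
```

```bash
python3 -m crank '[[0,0,-2,0,0,0,1],[0,0,-4,0,0,0,1],[0,0,-5,0,0,0,1],[0,0,-5,0,0,0,1],[0,0,-4,0,0,0,1]]' && python3 -m crank '[[1.8,-5.55,0,0,0,0,1],[1.8,-5.55,0,0,0,0,1],[1.8,-5.55,0,0,0,0,1],[1.8,-5.55,0,0,0,0,1]]' && python3 -m crank '[[1.8,-5.55,0,0,0,0,1],[1.8,-5.55,0,0,0,0,1],[1.8,-5.55,0,0,0,0,1],[1.8,-5.55,0,0,0,0,1]]' &&  python3 -m crank '[[0,0,0,0,0,0.1,1],[0,0,0,0,0,0.1,1],[0,0,0,0,0,0,1]]'
python3 - <<'E'
from h import *
go((.5,-.208,.3),.24)
snap("wrist","w4");snap("side","s4")
E
```

```text
time: 9.6
position: [0.4385, 0.2551, 0.2894]
tool_rot: [-0.219, 0.976, -0.0, -0.001]
ft_force: [0.3, 0.2, -4.9]
grip_width: 0.0297
grip_force: 49.9
time: 10.1
position: [0.468, 0.0224, 0.2875]
tool_rot: [-0.219, 0.976, 0.001, -0.001]
ft_force: [1.3, -0.1, -4.9]
grip_width: 0.0299
grip_force: 49.9
time: 10.6
position: [0.4977, -0.2088, 0.2871]
tool_rot: [-0.219, 0.976, 0.001, -0.001]
ft_force: [1.2, 0.9, -4.0]
grip_width: 0.0297
grip_force: 49.9
time: 10.98
position: [0.4977, -0.2072, 0.287]
tool_rot: [-0.121, 0.993, 0.001, -0.001]
ft_force: [-0.8, -0.1, -6.1]
grip_width: 0.0297
grip_force: 49.9
pos [ 0.4977 -0.2072  0.287 ] yaw -2.9 tilt [-0.003  0.002] shift cm [-0.2  -0.13 -1.3 ] turn z 0.002 t 10.975
```

View pics/w4.png

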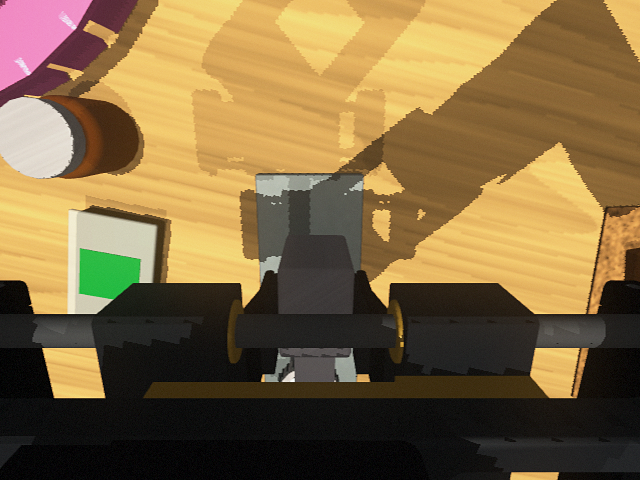

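Wrist view: the plate's front edge runs from (257,174) to (363,174) and its left edge runs down to (260,270). The master is held in the gripper.

```bash
python3 - <<'E'
from h import *
p=cv2.imread("pics/w4.png").astype(int)
# precise plate edges: saturation small (grey) vs wood
hsv=cv2.cvtColor(p.astype(np.uint8),cv2.COLOR_BGR2HSV);g=hsv[...,1]<70
rows=[(r,np.where(g[r,245:300])[0][:1]+245,np.where(g[r,320:375])[0][-1:]+320) for r in (180,190,200,210,220,230,240,255,265)]
print([(r,a.tolist(),b.tolist()) for r,a,b in rows])
print("top rows",[(c,(np.where(g[160:190,c])[0][:1]+160).tolist()) for c in(265,285,300,330,350,357)])
f=lambda u,z=.012:cast("wrist",u,z)
a,b=f((257,174)),f((362.5,174));m=(a+b)/2;l=f((260,270));print(a,b,np.linalg.norm(a-b),m)
print("yaw front",np.arctan2(*(a-b)[:2])*-1+0, (b-a), "yaw left",np.arctan2(*(l-a)[1::-1]))
for d in((.625,-.1775),):print("yaw to dial",np.arctan2(d[1]-m[1],d[0]-m[0]),"dist",np.hypot(d[1]-m[1],d[0]-m[0]))
E
```

```text
[(180, [256], [362]), (190, [256], [362]), (200, [257], [362]), (210, [257], [361]), (220, [258], [361]), (230, [258], [361]), (240, [259], [360]), (255, [260], [360]), (265, [260], [359])]
top rows [(265, [174]), (285, [174]), (300, [174]), (330, [174]), (350, [174]), (357, [174])]
[ 0.48042698 -0.27100041  0.012     ] [ 0.45486243 -0.16802077  0.012     ] 0.10610538330119355 [ 0.4676447  -0.21951059  0.012     ]
yaw front -2.8982630716032465 [-0.02556455  0.10297964  0.        ] yaw left 0.23085474511125112
yaw to dial 0.26089412397237494 dist 0.16286675266975606
```

```bash
python3 - <<'E'
from h import *
go((.4857,-.2138,.102),.245)
E
```

```text
pos [ 0.4982 -0.2071  0.2875] yaw -2.899 tilt [-0.0017  0.0011] shift cm [ 1.35 -0.38 18.55] turn z -0.002 t 11.075
```

```bash
python3 -m crank '[[1.35,-0.38,0,0,0,0,1],[0,0,5,0,0,0,1],[0,0,5,0,0,0,1],[0,0,5,0,0,0,1],[0,0,3,0,0,0,1]]' && python3 -m crank '[[0,0,0.5,0,0,0,1],[0,0,0,0,0,0,1]]'
python3 - <<'E'
from h import *
go((.4857,-.2138,.097),.245)
a=snap("scene","c5")[1][225:355,195:325];b=snap("side","s5")[1][150:280,250:400]
cv2.imwrite("pics/m5.png",np.hstack([cv2.resize(a,(400,400)),cv2.resize(b,(400,400))]))
E
```

```text
time: 11.7
position: [0.4854, -0.2144, 0.1065]
tool_rot: [-0.121, 0.993, 0.001, -0.001]
ft_force: [0.9, 0.1, -5.1]
grip_width: 0.0296
grip_force: 50.0
time: 11.95
position: [0.4856, -0.2144, 0.1043]
tool_rot: [-0.121, 0.993, 0.001, -0.001]
ft_force: [-2.3, 2.1, 1.5]
grip_width: 0.0292
grip_force: 50.0
pos [ 0.4856 -0.2144  0.1043] yaw -2.899 tilt [-0.0019  0.0009] shift cm [-0.02  0.05  0.73] turn z -0.003 t 11.95
```

View pics/m5.png

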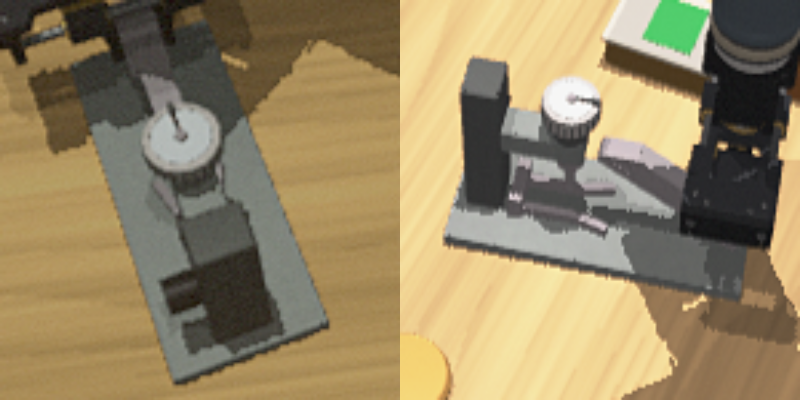

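```bash
python3 - <<'E'
from h import *
o=robot.get_obs();print(o["ft_force"],o["moment"])
y=.243;e=np.array([np.cos(y),np.sin(y),0]);n=np.array([-e[1],e[0],0])
t=o["position"];org=np.array([t[0],t[1],0])-.0043*e
zb=.012+.0075
def pr(nm,X):
    i=cams.camera_info(nm);c=np.linalg.inv(i["pose"])@np.r_[X,1];u=i["intrinsics"]@c[:3];return u[:2]/u[2]
for k,x,s,h in(("nose bot L",.125,.01,0),("nose top L",.125,.01,.008),("nose top R",.125,-.01,.008),("ramp top L",.096,.01,.024),("ramp top R",.096,-.01,.024),("tongue root L",.02,.01,.024),("tongue bot L",.05,.01,0)):
    u=pr("side",org+x*e+s*n+np.array([0,0,zb+h]));v=pr("scene",org+x*e+s*n+np.array([0,0,zb+h]))
    print(k,"side crop",((u-[250,150])*[400/150,400/130]+[400,0]).round(),"scene crop",((v-[195,225])*400/130).round())
E
```

```text
[-3.72748496  1.48155653  5.13848283] [0.39772989 0.63504599 0.00638987]
nose bot L side crop [592. 213.] scene crop [205. 179.]
nose top L side crop [592. 206.] scene crop [203. 174.]
nose top R side crop [597. 188.] scene crop [176. 184.]
ramp top L side crop [625. 199.] scene crop [188. 130.]
ramp top R side crop [629. 180.] scene crop [161. 139.]
tongue root L side crop [709. 215.] scene crop [157.  47.]
tongue bot L side crop [674. 229.] scene crop [174.  96.]
```

```bash
python3 - <<'E'
import cv2
import numpy as np
a=cv2.imread("pics/s5.png")[165:255,290:400];cv2.imwrite("pics/z5.png",cv2.resize(a,None,fx=6,fy=6,interpolation=cv2.INTER_CUBIC))
E
```

```text
(no output)
```

View pics/z5.png

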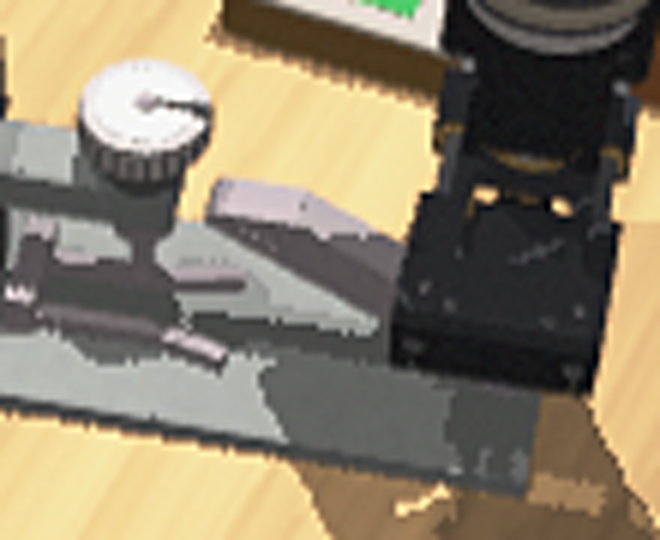

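The zoomed side view shows the master pitched nose-up in the grip. The lower left tongue edge runs from the nose at (324.5,201.3) to (355,216.7) in original pixels. I'll measure that angle from where the rays meet the gauge's own vertical plane.

```bash
python3 - <<'E'
from h import *
o=robot.get_obs();t=o["position"];y=.243;e=np.array([np.cos(y),np.sin(y),0]);n=np.array([-e[1],e[0],0])
i=cams.camera_info("side");P=i["pose"]
for uv in((324.5,201.3),(355,216.7)):
    d=P[:3,:3]@np.linalg.solve(i["intrinsics"],[*uv,1]);q=P[:3,3];q0=np.array([t[0],t[1],0])+.01*n
    s=(n@(q0-q))/(n@d);X=q+s*d;print(X.round(4),"along",e@(X-t),"below tcp",t[2]-X[2])
E
```

```text
[ 0.5964 -0.1766  0.0837] along 0.11656618379559563 below tcp 0.02061860989169731
[ 0.5244 -0.1945  0.0483] along 0.04240717394833237 below tcp 0.0559574544191597
```

The master is pitched about 0.43 rad nose-up. It probably swung when the vertical moves stopped abruptly, so I'll keep those gentle from here. To fix it I'll lift a little, pitch the tool to level the master, set it down and regrip.

```bash
python3 -m crank '[[0,0,-0.5,0,0,0,1],[0,0,-1,0,0,0,1],[0,0,-1,0,0,0,1],[0,0,-0.5,0,0,0,1],[0,0,0,0,0,0,1]]' 60 && python3 -m crank '[[-0.5,0,0,0,0.1,0,1],[-0.5,0,0,0,0.1,0,1],[-0.5,0,0,0,0.1,0,1],[-0.5,0,0,0,0.1,0,1],[0,0,0,0,0,0,1]]' && python3 -m crank '[[-0.35,0,0.8,0,0,0,1],[-0.35,0,0.8,0,0,0,1],[-0.2,0,0.45,0,0,0,1],[0,0,0,0,0,0,1]]'
python3 - <<'E'
from h import *
o=robot.get_obs();M=R.from_quat(o["tool_rot"]).as_matrix();print("grasp",o["position"]+.051*M[:,2],M[:,2],o["ft_force"])
p=snap("side","s6")[1][165:255,290:400];cv2.imwrite("pics/z6.png",cv2.resize(p,None,fx=6,fy=6,interpolation=cv2.INTER_CUBIC))
E
```

```text
time: 12.68
position: [0.4868, -0.2146, 0.1338]
tool_rot: [-0.12, 0.993, -0.0, 0.0]
ft_force: [-0.2, -0.0, -5.2]
grip_width: 0.03
grip_force: 60.0
time: 13.3
position: [0.5071, -0.2093, 0.1291]
tool_rot: [-0.119, 0.973, -0.024, -0.196]
ft_force: [-0.1, 0.0, -5.2]
grip_width: 0.0294
grip_force: 60.0
time: 13.8
position: [0.5054, -0.2098, 0.1074]
tool_rot: [-0.118, 0.973, -0.023, -0.198]
ft_force: [-0.4, -0.3, -5.1]
grip_width: 0.0296
grip_force: 60.0
grasp [ 0.48611548 -0.21450291  0.06044212] [-0.37895739 -0.09219585 -0.92081009] [-0.3735256 -0.2770548 -5.1428812]
```

View pics/z6.png

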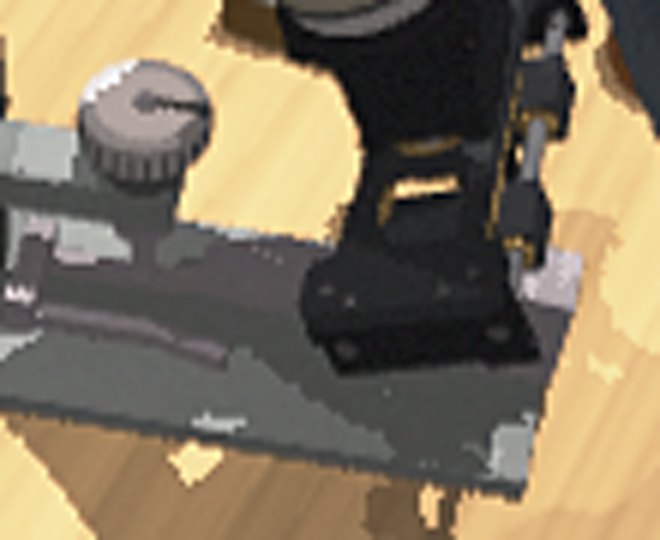

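The view shows the tool tilted and the master roughly level above the plate, with the rear of the block showing at (550,280). I'll lower it until it touches.

```bash
python3 -m crank '[[-0.2,0,0.45,0,0,0,1],[-0.2,0,0.45,0,0,0,1],[0,0,0,0,0,0,1]]' && python3 -m crank '[[-0.08,0,0.18,0,0,0,1],[0,0,0,0,0,0,1]]'&& python3 -m crank '[[-0.08,0,0.18,0,0,0,1],[0,0,0,0,0,0,1]]'&& python3 -m crank '[[-0.08,0,0.18,0,0,0,1],[0,0,0,0,0,0,1]]'
```

```text
time: 14.22
position: [0.5059, -0.2095, 0.0976]
tool_rot: [-0.118, 0.973, -0.024, -0.198]
ft_force: [0.1, 0.3, -4.8]
grip_width: 0.0299
grip_force: 60.0
time: 14.48
position: [0.5061, -0.2097, 0.096]
tool_rot: [-0.118, 0.973, -0.024, -0.197]
ft_force: [0.7, -0.6, -4.7]
grip_width: 0.0298
grip_force: 60.0
time: 14.72
position: [0.5064, -0.2097, 0.0945]
tool_rot: [-0.118, 0.973, -0.024, -0.197]
ft_force: [-0.0, 0.6, -1.2]
grip_width: 0.0298
grip_force: 60.0
time: 14.98
position: [0.5065, -0.2097, 0.0943]
tool_rot: [-0.118, 0.973, -0.024, -0.198]
ft_force: [1.0, 2.0, 8.4]
grip_width: 0.0298
grip_force: 60.0
```

```bash
python3 -m crank '[[0,0,0,0,0,0,0.4],[0,0,0,0,0,0,0.4],[0,0,0,0,0,0,0.4],[0,0,0,0,0,0,0.4]]' && python3 -m crank '[[0.5,0,0,0,-0.1,0,0.4],[0.5,0,0,0,-0.1,0,0.4],[0.5,0,0,0,-0.1,0,0.4],[0.5,0,0,0,-0.1,0,0.4],[0,0,0,0,0,0,0.4]]'
python3 - <<'E'
from h import *
go((.4857,-.2138,.097),.243);print(robot.get_obs()["ft_force"])
a=snap("wrist","w7")[1][150:400,200:420];b=snap("side","s7")[1][165:255,290:400]
cv2.imwrite("pics/m7.png",np.hstack([cv2.resize(a,(400,500)),cv2.resize(b,(400,500))]))
E
```

```text
time: 15.48
position: [0.5061, -0.2097, 0.092]
tool_rot: [-0.118, 0.973, -0.024, -0.197]
ft_force: [0.1, -0.1, 0.6]
grip_width: 0.0514
grip_force: 0.0
time: 16.1
position: [0.486, -0.2144, 0.0971]
tool_rot: [-0.119, 0.993, 0.001, -0.001]
ft_force: [1.7, -1.1, -0.6]
grip_width: 0.0523
grip_force: 0.0
pos [ 0.486  -0.2144  0.0971] yaw -2.903 tilt [-0.0024  0.0011] shift cm [0.01 0.06 0.01] turn z -0.004 t 16.1
[ 1.74355003 -1.0989637  -0.58688044]
```

View pics/m7.png

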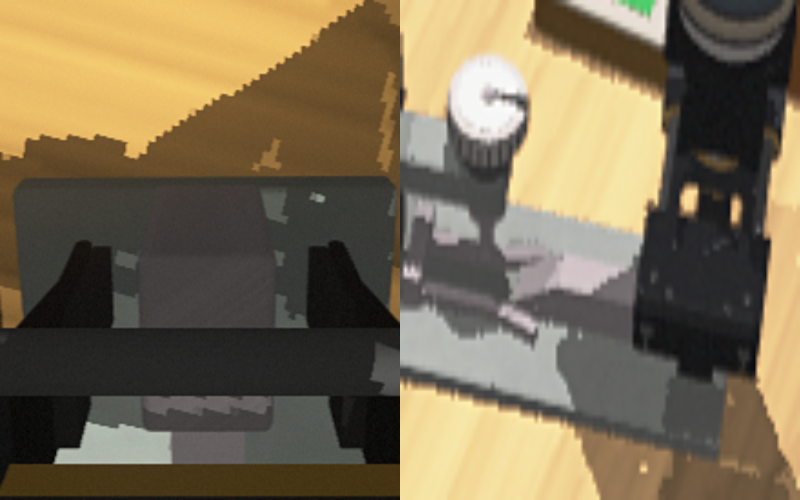

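The views show the master flat on the plate and centred in the channel mouth. I'll regrip 5 mm further forward with a light grip and push.

```bash
python3 -m crank '[[-0.5,0,0,0,0,0,0.4],[0,0,0,0,0,0,1],[0,0,0,0,0,0,1],[0,0,0,0,0,0,1],[0,0,0,0,0,0,1]]' 10 && python3 -m crank '[[0,0,0,0,0,0,1],[0,0,0,0,0,0,1],[-0.5,0,0,0,0,0,1],[-0.6,0,0,0,0,0,1]]' && python3 -m crank '[[-0.6,0,0,0,0,0,1],[-0.6,0,0,0,0,0,1],[0,0,0,0,0,0,1]]'&& python3 -m crank '[[-0.6,0,0,0,0,0,1],[-0.6,0,0,0,0,0,1],[0,0,0,0,0,0,1]]'
```

```text
time: 16.82
position: [0.4925, -0.2131, 0.097]
tool_rot: [-0.12, 0.993, -0.0, 0.0]
ft_force: [0.2, -0.8, -0.5]
grip_width: 0.0297
grip_force: 10.0
time: 17.32
position: [0.5023, -0.2101, 0.097]
tool_rot: [-0.12, 0.993, 0.001, -0.001]
ft_force: [-3.5, -0.4, 0.2]
grip_width: 0.0298
grip_force: 10.0
time: 17.7
position: [0.516, -0.2074, 0.097]
tool_rot: [-0.12, 0.993, -0.0, 0.001]
ft_force: [0.9, 1.0, -1.7]
grip_width: 0.0301
grip_force: 10.0
time: 18.08
position: [0.5276, -0.2046, 0.097]
tool_rot: [-0.12, 0.993, -0.0, 0.001]
ft_force: [0.7, 0.0, -2.3]
grip_width: 0.0299
grip_force: 10.0
```

```bash
python3 -m crank '[[-0.5,0,0,0,0,0,1],[-0.5,0,0,0,0,0,1],[0,0,0,0,0,0,1]]' && python3 -m crank '[[-0.4,0,0,0,0,0,1],[-0.4,0,0,0,0,0,1],[0,0,0,0,0,0,1]]'&& python3 -m crank '[[-0.3,0,0,0,0,0,1],[0,0,0,0,0,0,1]]' && python3 - <<'E'
from h import *
go((.627-.076*.970,-.1785-.076*.2426,.097),.243)
p=snap("scene","c8")[1];i=cams.camera_info("scene")
d=p[255:290,235:275].astype(int).sum(2);print(d.min())
E
```

```text
time: 18.45
position: [0.5344, -0.202, 0.097]
tool_rot: [-0.121, 0.993, 0.001, -0.002]
ft_force: [-6.2, -3.1, 1.1]
grip_width: 0.0301
grip_force: 10.0
time: 18.82
position: [0.5419, -0.1999, 0.097]
tool_rot: [-0.121, 0.993, 0.001, -0.002]
ft_force: [-4.9, -1.5, 2.7]
grip_width: 0.0298
grip_force: 10.0
time: 19.08
position: [0.545, -0.1992, 0.0969]
tool_rot: [-0.121, 0.993, 0.001, -0.002]
ft_force: [-5.0, -0.6, 2.0]
grip_width: 0.0298
grip_force: 10.0
pos [ 0.545  -0.1992  0.0969] yaw -2.9 tilt [-0.0046  0.0015] shift cm [-0.86  0.02 -0.01] turn z -0.001 t 19.075
7
```

```bash
python3 -m crank '[[-0.3,0,0,0,0,0,1],[0,0,0,0,0,0,1]]' && python3 -m crank '[[-0.25,0,0,0,0,0,1],[0,0,0,0,0,0,1]]' && python3 -m crank '[[-0.15,0,0,0,0,0,1],[0,0,0,0,0,0,1]]' && python3 -m crank '[[-0.12,0,0,0,0,0,1],[0,0,0,0,0,0,1]]'
```

```text
time: 19.38
position: [0.5479, -0.1985, 0.0969]
tool_rot: [-0.121, 0.993, 0.001, -0.002]
ft_force: [-3.8, -0.4, 2.1]
grip_width: 0.0303
grip_force: 10.0
time: 19.62
position: [0.5503, -0.1979, 0.0969]
tool_rot: [-0.121, 0.993, 0.001, -0.002]
ft_force: [-5.3, -0.2, 2.1]
grip_width: 0.0299
grip_force: 10.0
time: 19.88
position: [0.5515, -0.1976, 0.0969]
tool_rot: [-0.121, 0.993, 0.001, -0.003]
ft_force: [-6.7, -1.3, 3.5]
grip_width: 0.0295
grip_force: 10.0
time: 20.12
position: [0.5523, -0.1974, 0.0969]
tool_rot: [-0.121, 0.993, 0.001, -0.003]
ft_force: [-7.7, -1.8, 3.2]
grip_width: 0.0302
grip_force: 10.0
```

```bash
python3 -m crank '[[-0.1,0,0,0,0,0,1],[0,0,0,0,0,0,1]]' && python3 -m crank '[[-0.1,0,0,0,0,0,1],[0,0,0,0,0,0,1]]' && python3 -m crank '[[-0.1,0,0,0,0,0,1],[0,0,0,0,0,0,1]]'
```

```text
time: 20.38
position: [0.5525, -0.1973, 0.097]
tool_rot: [-0.121, 0.993, 0.001, -0.004]
ft_force: [-9.4, -3.1, 4.3]
grip_width: 0.0296
grip_force: 10.0
time: 20.62
position: [0.5528, -0.1973, 0.0969]
tool_rot: [-0.121, 0.993, 0.001, -0.005]
ft_force: [-10.3, -3.5, 5.1]
grip_width: 0.0303
grip_force: 10.0
time: 20.88
position: [0.5534, -0.1971, 0.0968]
tool_rot: [-0.121, 0.993, 0.001, -0.005]
ft_force: [-11.5, -5.1, 4.9]
grip_width: 0.0299
grip_force: 10.0
```

Travel and position match home (expected TCP .5533, −.1969). I'll release, lift and go over the dial.

```bash
python3 -m crank '[[0.3,0,0,0,0,0,0.5],[0,0,0,0,0,0,0.5],[0,0,0,0,0,0,0.5],[0,0,0,0,0,0,0.5]]' && python3 -m crank '[[0,0,-3,0,0,0,0],[0,0,-5,0,0,0,0],[0,0,-5,0,0,0,0],[0,0,-5,0,0,0,0],[-3,0,0,0,0,0,0]]'  && python3 -m crank '[[-4.6,0,0,0,0,0,0],[0,0,0,0,0,0,0]]'
python3 - <<'E'
from h import *
go((.627,-.1785,.28),.243)
i,p=snap("wrist","w9")
snap("scene","c9");snap("side","s9")
p=p[60:420,140:500];cv2.imwrite("pics/w9c.png",cv2.resize(p,(600,600),interpolation=cv2.INTER_CUBIC))
E
```

```text
time: 21.38
position: [0.5553, -0.1977, 0.0972]
tool_rot: [-0.12, 0.993, -0.0, 0.0]
ft_force: [-0.5, 0.1, 0.4]
grip_width: 0.0435
grip_force: 0.0
time: 22.0
position: [0.5851, -0.1917, 0.2824]
tool_rot: [-0.12, 0.993, -0.003, 0.004]
ft_force: [0.8, -0.9, -1.1]
grip_width: 0.0835
grip_force: 0.0
time: 22.25
position: [0.6311, -0.1787, 0.2772]
tool_rot: [-0.122, 0.993, -0.001, 0.001]
ft_force: [-0.8, -0.3, 0.5]
grip_width: 0.0867
grip_force: 0.0
pos [ 0.6311 -0.1787  0.2772] yaw -2.898 tilt [ 0.003  -0.0008] shift cm [ 0.39  0.12 -0.28] turn z 0.001 t 22.25
```

View pics/w9c.png

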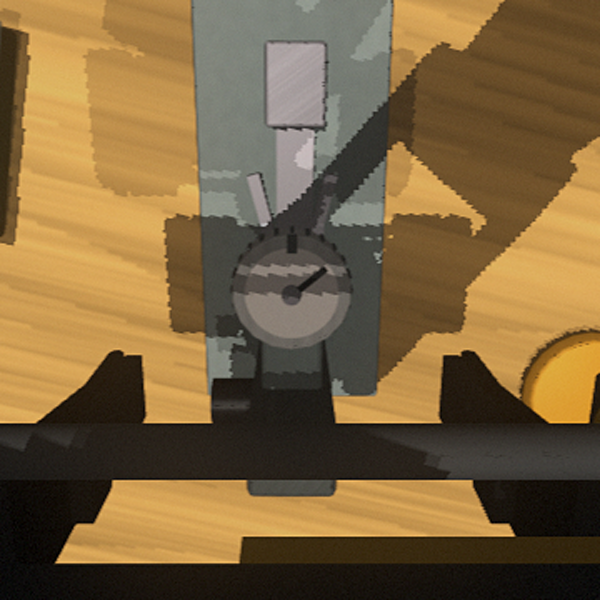

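Wrist view in crop pixels: dial hub (291,293), bezel index (291,243), pointer tip (326,268). The master block top spans (265–326, 42–127), with the tongue inside the rails under the foot.

```bash
python3 - <<'E'
from h import *
f=lambda c,z:cast("wrist",(c[0]*.6+140,c[1]*.6+60),z)
p=cv2.imread("pics/w9.png");g=cv2.cvtColor(p,cv2.COLOR_BGR2GRAY)
# refine needle: dark pixels inside bezel face
hub=np.array([291*.6+140,293.5*.6+60]);yy,xx=np.mgrid[:480,:640];r=np.hypot(xx-hub[0],yy-hub[1])
for lo,hi in((8,21),(24,31)):
    a=np.degrees(np.arctan2(xx-hub[0],hub[1]-yy));m=(r>lo)&(r<hi)&(g<45)
    h=np.histogram(a[m],bins=36,range=(-180,180))[0];print(lo,hi,{int(-175+10*k):int(v) for k,v in enumerate(h) if v})
    if lo==8: print("needle",a[m&(a>20)&(a<80)].mean())
H=f((291,293.5),.128);I=f((291,243),.128);P=f((326,268),.128);B=f((295.5,84.5),.06)
an=lambda v:np.arctan2(v[1],v[0])
print("hub",H,"r idx",np.linalg.norm(I-H),"r tip",np.linalg.norm(P-H),"diff",(an(I-H)-an(P-H)),"idx yaw",an(I-H)-(.243-np.pi))
print("block rel hub",np.linalg.norm((B-H)[:2]),"yaw",an(H-B))
go((H[0],H[1],.171),an(H-B))
E
```

```text
8 21 {45: 9, 55: 32, 65: 7}
needle 54.81829720631839
24 31 {-5: 13, 5: 18, 55: 2}
hub [ 0.62265708 -0.18054292  0.128     ] r idx 0.021316956825128675 r tip 0.01800367864722256 diff -5.361946258834543 idx yaw -0.0012389807263835095
block rel hub 0.08531231464813004 yaw 0.21584987746808634
pos [ 0.6277 -0.1793  0.2765] yaw -2.9 tilt [-0.002   0.0006] shift cm [ 5.000e-01 -1.000e-02  1.055e+01] turn z 0.026 t 22.4
```

```bash
python3 -m crank '[[0.5,0,3,0,0,0,0],[0,0,4,0,0,0,0],[0,0,2.5,0,0,0,0],[0,0,0.8,0,0,0,0.5],[0,0,0,0,0,0,1]]' 20 && python3 -m crank '[[0,0,0,0,0,0,1],[0,0,0,0,0,0,1],[0,0,0,0,0,0,1],[0,0,0,0,0,0,1],[0,0,0,0,0,0,1]]'
```

```text
time: 23.02
position: [0.6232, -0.181, 0.1741]
tool_rot: [-0.12, 0.993, 0.0, -0.0]
ft_force: [0.4, 0.5, -0.2]
grip_width: 0.0743
grip_force: 0.0
time: 23.65
position: [0.6242, -0.1811, 0.1751]
tool_rot: [-0.12, 0.993, -0.001, 0.001]
ft_force: [-0.3, 0.7, 5.0]
grip_width: 0.0495
grip_force: 20.0
```

```bash
python3 -m crank '[[0,0,0,0,0,0.155,1],[0,0,0,0,0,0.155,1],[0,0,0,0,0,0.155,1],[0,0,0,0,0,0,1]]' && python3 -m crank '[[0,0,0,0,0,0.155,1],[0,0,0,0,0,0.155,1],[0,0,0,0,0,0.155,1],[0,0,0,0,0,0,1],[0,0,0,0,0,0,1]]' && python3 -m crank '[[0,0,0,0,0,0,0],[0,0,0,0,0,0,0],[0,0,0,0,0,0,0],[0,0,0,0,0,0,0]]' && python3 -m crank '[[0,0,-2,0,0,0,0],[0,0,-5,0,0,0,0],[0,0,-3,0,0,0,0],[0,0,0,0,0,0,0]]'
python3 - <<'E'
from h import *
go((.6235,-.181,.28),.243)
i,p=snap("wrist","w10")
H=np.array([.6227,-.1805,.128]);c=np.linalg.inv(i["pose"])@np.r_[H,1];u=i["intrinsics"]@c[:3];print("hub px",u[:2]/u[2])
snap("scene","c10");snap("side","s10")
E
```

```text
time: 24.15
position: [0.6241, -0.1799, 0.1751]
tool_rot: [0.112, 0.994, 0.001, 0.001]
ft_force: [-0.4, 2.5, 5.7]
grip_width: 0.0498
grip_force: 20.0
time: 24.78
position: [0.6247, -0.1788, 0.1751]
tool_rot: [0.338, 0.941, 0.002, 0.001]
ft_force: [2.1, 7.0, 6.2]
grip_width: 0.0497
grip_force: 20.0
time: 25.28
position: [0.6235, -0.181, 0.1737]
tool_rot: [0.338, 0.941, -0.0, -0.0]
ft_force: [0.4, -0.5, -0.0]
grip_width: 0.081
grip_force: 0.0
time: 25.78
position: [0.625, -0.1816, 0.2771]
tool_rot: [0.338, 0.941, -0.0, 0.003]
ft_force: [0.6, -0.0, -0.7]
grip_width: 0.0867
grip_force: 0.0
pos [ 0.625  -0.1816  0.2771] yaw 2.453 tilt [ 0.0059 -0.003 ] shift cm [ 0.15 -0.05 -0.29] turn z -0.932 t 25.775
hub px [313.88338808 237.80148016]
```

```bash
python3 - <<'E'
from h import *
p=cv2.imread("pics/w10.png");g=cv2.cvtColor(p,cv2.COLOR_BGR2GRAY)
c=cv2.HoughCircles(cv2.medianBlur(g[170:310,240:390],3),cv2.HOUGH_GRADIENT,1,50,param1=80,param2=15,minRadius=28,maxRadius=42)
print("circ",c)
hub=np.array([240,170])+c[0,0,:2];yy,xx=np.mgrid[:480,:640]
r=np.hypot(xx-hub[0],yy-hub[1]);a=np.degrees(np.arctan2(xx-hub[0],hub[1]-yy))
print("hist grey",np.percentile(g[r<30],[1,5,10,25,50,75]))
for lo,hi in((7,14),(14,20),(20,24),(24,31)):
  for th in(40,60):
    m=(r>lo)&(r<hi)&(g<th);h=np.histogram(a[m],bins=36,range=(-180,180))[0];print(lo,hi,th,{int(-175+10*k):int(v) for k,v in enumerate(h) if v>1})
s=g[int(hub[1])-33:int(hub[1])+34:2,int(hub[0])-33:int(hub[0])+34:2]
print("\n".join("".join(" .:-=+*#%@"[::-1][min(9,v//22)] for v in row) for row in s))
E
```

```text
circ [[[78.5 70.5 34.7]]]
hist grey [ 25.27  58.35  63.    79.    82.   116.  ]
7 14 40 {-15: 6, -5: 12}
7 14 60 {-175: 2, -15: 9, -5: 12, 175: 2}
14 20 40 {-5: 17}
14 20 60 {-5: 18}
20 24 40 {-5: 6}
20 24 60 {-5: 13, 5: 4}
24 31 40 {}
24 31 60 {-5: 26, 5: 14, 15: 3, 25: 6, 35: 7, 45: 3, 55: 7, 65: 6, 75: 3, 85: 4, 95: 6, 115: 2, 125: 3, 145: 3, 155: 3}
###%###%%###%###%%###%###%%##***#*
#######%%##**++#%%#+++###%%###***#
#######%#*+++++#%%#++#####%##*****
####%##*+++++++#%##++*#######@****
###%%#+++++++*+#%%#+*########%%***
#####+++++++===*%%*=-+#########%**
#%##++++++=====#%+===+**##########
#%#+++++=======+@+===+****######%#
#%+++++========+%*====*****#####%#
##++++=========+%+===*******######
%*+++==========*@+===-*******####%
#*+++==========*%+===********#####
#*+*===========*%#===+********####
#*++===========*%*===**********###
#+++============%#===+*********###
#++============+@%+=+**********###
#++===========*#**#+=+*********###
##+==========*#*****==*********###
#*+===========******=+*********###
*#+=========+-******==*********###
#*#+****+*=********++**********###
#*#*************##*************###
#*#***************************####
-**#**************************####
-###*************************####%
.*+*++++*-===++*++==*+*******####*
:-*#***+***++==****+++******#####*
::-#*#*********************######*
:::=*#*#******************#####***
::::********************######****
::::-+#**#*************#######***#
::---:-++*+#++++*+#+#######+=+##**
:---::::-++++++++++++###*+=====###
--:::::::--+*++++++++**==++++===%#
```

The numeric crop shows the needle and the index tab on the same column, so the bezel is zeroed. Next I'll turn back and regrip the master.

```bash
python3 -m crank '[[0,0,0,0,0,-0.186,0],[0,0,0,0,0,-0.186,0],[0,0,0,0,0,-0.186,0],[0,0,0,0,0,-0.186,0],[0,0,0,0,0,-0.186,0]]' && python3 -m crank '[[3.5,0,0,0,0,0,0],[3.5,0,0,0,0,0,0],[0,0,0,0,0,0,0]]'
python3 - <<'E'
from h import *
go((.5533,-.1974,.097),.243)
a=cv2.imread("pics/c9.png").astype(int);b=cv2.imread("pics/c10.png").astype(int);print("master motion diff",abs(a-b)[228:262,225:262].mean())
E
```

```text
time: 26.55
position: [0.6228, -0.1805, 0.2717]
tool_rot: [-0.123, 0.992, 0.001, -0.002]
ft_force: [-0.7, 0.7, -0.2]
grip_width: 0.087
grip_force: 0.0
time: 26.92
position: [0.5528, -0.1972, 0.272]
tool_rot: [-0.119, 0.993, 0.002, -0.003]
ft_force: [0.6, -0.3, 0.2]
grip_width: 0.0869
grip_force: 0.0
pos [ 0.5528 -0.1972  0.272 ] yaw -2.902 tilt [-0.0055  0.003 ] shift cm [-0.12 -0.11 17.5 ] turn z -0.004 t 26.925
master motion diff 37.80736618971913
```

```bash
python3 -m crank '[[-0.1,-0.1,4,0,0,0,0.4],[0,0,5,0,0,0,0.4],[0,0,5,0,0,0,0.4],[0,0,3,0,0,0,0.4],[0,0,0.5,0,0,0,0.4]]' && python3 -m crank '[[0,0,0,0,0,0,0.6],[0,0,0,0,0,0,1],[0,0,0,0,0,0,1],[0,0,0,0,0,0,1],[0,0,0,0,0,0,1]]' 60 && python3 -m crank '[[0,0,0,0,0,0,1],[0.5,0,0,0,0,0,1],[1,0,0,0,0,0,1],[1,0,0,0,0,0,1],[1,0,0,0,0,0,1]]' && python3 -m crank '[[1.2,0,0,0,0,0,1],[1.2,0,0,0,0,0,1],[0.8,0,0,0,0,0,1],[0.4,0,0,0,0,0,1],[0,0,0,0,0,0,1]]'
```

```text
time: 27.55
position: [0.5558, -0.1972, 0.0957]
tool_rot: [-0.12, 0.993, 0.002, -0.002]
ft_force: [1.0, -0.2, 0.8]
grip_width: 0.0532
grip_force: 0.0
time: 28.18
position: [0.5571, -0.1973, 0.1005]
tool_rot: [-0.12, 0.993, 0.0, 0.001]
ft_force: [-0.3, 5.0, 5.9]
grip_width: 0.0297
grip_force: 60.0
time: 28.8
position: [0.5254, -0.2076, 0.1005]
tool_rot: [-0.12, 0.993, -0.002, 0.003]
ft_force: [4.6, 3.0, 2.9]
grip_width: 0.0293
grip_force: 60.0
time: 29.42
position: [0.4897, -0.2168, 0.1005]
tool_rot: [-0.12, 0.993, -0.002, 0.002]
ft_force: [4.4, 0.0, 6.5]
grip_width: 0.0294
grip_force: 59.9
```

```bash
python3 -m crank '[[0,0,-0.2,0,0,0,1],[0,0,-0.4,0,0,0,1],[0,0,-0.6,0,0,0,1],[0,0,-0.8,0,0,0,1],[0,0,-0.9,0,0,0,1]]' && python3 -m crank '[[0,0,-0.9,0,0,0,1],[0,0,-0.8,0,0,0,1],[0,0,-0.6,0,0,0,1],[0,0,-0.4,0,0,0,1],[0,0,-0.2,0,0,0,1]]' && python3 -m crank '[[-0.2,1.5,0,0,0,0,1],[-0.4,3,0,0,0,0,1],[-0.7,4.5,0,0,0,0,1],[-0.8,5.2,0,0,0,0,1],[-0.8,5.2,0,0,0,0,1]]' && python3 -m crank '[[-0.8,5.2,0,0,0,0,1],[-0.8,5.2,0,0,0,0,1],[-0.8,5.2,0,0,0,0,1],[-0.7,4.5,0,0,0,0,1],[-0.6,3.7,0,0,0,0,1]]' && python3 -m crank '[[-0.4,2.5,0,0,0,0,1],[-0.2,1.5,0,0,0,0,1],[0,0,0,0,0,-0.1,1],[0,0,0,0,0,-0.1,1],[0,0,0,0,0,0,1]]'
python3 - <<'E'
from h import *
go((.4465,.2588,.0925),.438)
i,p=snap("wrist","w11");snap("side","s11");snap("scene","c11")
t=robot.get_obs()["position"]
g=cv2.cvtColor(p,cv2.COLOR_BGR2GRAY);s=g[190:310:4,240:400:3]
print("\n".join("".join(" .:-=+*#%@"[min(9,v//22)] for v in row) for row in s))
E
```

```text
time: 30.05
position: [0.4878, -0.2151, 0.1285]
tool_rot: [-0.12, 0.993, 0.0, -0.0]
ft_force: [0.5, 0.7, -4.4]
grip_width: 0.0298
grip_force: 59.9
time: 30.68
position: [0.488, -0.2152, 0.1573]
tool_rot: [-0.12, 0.993, -0.0, 0.0]
ft_force: [-0.1, -0.2, -5.0]
grip_width: 0.0296
grip_force: 59.9
time: 31.3
position: [0.4688, -0.0176, 0.1569]
tool_rot: [-0.12, 0.993, 0.0, -0.0]
ft_force: [0.6, -0.4, -5.2]
grip_width: 0.0297
grip_force: 59.9
time: 31.92
position: [0.4472, 0.2224, 0.1568]
tool_rot: [-0.121, 0.993, 0.0, -0.001]
ft_force: [0.5, 0.1, -4.4]
grip_width: 0.0295
grip_force: 59.9
time: 32.55
position: [0.4445, 0.2601, 0.1568]
tool_rot: [-0.218, 0.976, -0.0, -0.001]
ft_force: [0.0, 0.2, -5.5]
grip_width: 0.0295
grip_force: 59.9
pos [0.4445 0.2601 0.1568] yaw -2.702 tilt [-0.0011 -0.0004] shift cm [-0.13 -0.2   6.43] turn z 0.002 t 32.55
####%%##::--:--::---::----::--:------::------:-==+++*+
%#***#*#@---:::::--::---------:::----:------::===-++++
%#**##*#--:::::-::::::---:::::-::----------:::-===+---
%%%****+--:::-----:------::-:::----:::-----------:----
##%####%----:::----------:--
[... 701 characters left out ...]
------------------------==+++===++*++++*
==--==+=====-------------------------:===+=+==++++**++
==--=+====+=--------------------------=====+*+*+++++++
=+=--=====.==------------------------:+=.-=+++****++++
-=======: .  -------------------------.   -+=*++******
-==++==+   . -------------------------   . ++++*+*+***
=====++=   ..-------------------------.. ..=++++++****
 ==--=+   ...------------------------: .    *++++*....
 -====- .    ------------------------:....  ++*++*....
 =++=-     ..------------------------: .. ...=+*** ...
 ===.     .  ------------------------:.  ..   .++*....
:=%       ...------------------------: ....    :++::-.
:#        ...:-----------------------: .  .   .  =::-.
```

```bash
python3 -m crank '[[-0.13,-0.2,0.3,0,0,0,1],[0,0,0.6,0,0,0,1],[0,0,0.8,0,0,0,1],[0,0,0.8,0,0,0,1],[0,0,0.7,0,0,0,1]]' && python3 -m crank '[[0,0,0.6,0,0,0,1],[0,0,0.6,0,0,0,1],[0,0,0.4,0,0,0,1],[0,0,0.2,0,0,0,1],[0,0,0,0,0,0,1]]' && python3 -m crank '[[0,0,0.3,0,0,0,1],[0,0,0,0,0,0,1]]' && python3 -m crank '[[0,0,0.3,0,0,0,1],[0,0,0,0,0,0,1]]' && python3 -m crank '[[0,0,0.3,0,0,0,1],[0,0,0,0,0,0,1]]'
```

```text
time: 33.33
position: [0.447, 0.2591, 0.1243]
tool_rot: [-0.219, 0.976, -0.0, -0.0]
ft_force: [0.2, -0.1, -4.7]
grip_width: 0.0296
grip_force: 59.9
time: 33.95
position: [0.4472, 0.2591, 0.107]
tool_rot: [-0.219, 0.976, 0.0, -0.0]
ft_force: [-0.1, 0.1, -5.0]
grip_width: 0.0294
grip_force: 59.9
time: 34.2
position: [0.4471, 0.2591, 0.104]
tool_rot: [-0.219, 0.976, -0.0, -0.0]
ft_force: [-0.5, -0.0, -5.4]
grip_width: 0.0294
grip_force: 59.9
time: 34.45
position: [0.447, 0.259, 0.1008]
tool_rot: [-0.219, 0.976, -0.0, -0.0]
ft_force: [0.7, 0.4, -5.2]
grip_width: 0.0298
grip_force: 59.9
time: 34.7
position: [0.447, 0.2591, 0.0978]
tool_rot: [-0.219, 0.976, -0.0, -0.0]
ft_force: [0.4, 0.7, -5.0]
grip_width: 0.0298
grip_force: 59.9
```

```bash
python3 -m crank '[[0,0,0.2,0,0,0,1],[0,0,0,0,0,0,1]]' && python3 -m crank '[[0,0,0.2,0,0,0,1],[0,0,0,0,0,0,1]]' && python3 -m crank '[[0,0,0.2,0,0,0,1],[0,0,0,0,0,0,1]]'
```

```text
time: 34.95
position: [0.4471, 0.2591, 0.0959]
tool_rot: [-0.219, 0.976, -0.0, -0.0]
ft_force: [-0.7, 0.3, -5.5]
grip_width: 0.0294
grip_force: 59.9
time: 35.2
position: [0.4471, 0.2591, 0.0939]
tool_rot: [-0.219, 0.976, -0.0, -0.0]
ft_force: [0.2, 0.3, -5.4]
grip_width: 0.0296
grip_force: 59.9
time: 35.45
position: [0.4473, 0.2591, 0.0925]
tool_rot: [-0.219, 0.976, 0.0, 0.0]
ft_force: [0.0, -0.5, 0.3]
grip_width: 0.0299
grip_force: 59.9
```

Contact came exactly at the flat height, so the master is level on the mat. I'll release it, rise and go over the spacer.

```bash
python3 -m crank '[[0,0,0,0,0,0,0.5],[0,0,0,0,0,0,0.5],[0,0,0,0,0,0,0.5],[0,0,0,0,0,0,0.5],[0,0,-3,0,0,0,0.5]]' && python3 -m crank '[[0,0,-5,0,0,0,0],[0,0,-5,0,0,0,0],[0,0,-5,0,0,0,0],[0,0,0,0,0,0,0]]'
python3 - <<'E'
from h import *
go((.4966,.1669,.2),.399)
i,p=snap("wrist","w12");snap("side","s12")
hsv=cv2.cvtColor(p,cv2.COLOR_BGR2HSV)
def pj(X):
    c=np.linalg.inv(i["pose"])@np.r_[X,1];u=i["intrinsics"]@c[:3];return (u[:2]/u[2]).round(1)
print("exp spacer top",pj([.4819,.1607,.038]),"nose",pj([.5969,.2091,.01]),"master top",pj([.4356,.2537,.052]))
u=pj([.4819,.1607,.038]).astype(int);print(hsv[u[1],u[0]],hsv[u[1]-10,u[0]+8])
m=cv2.inRange(hsv,(5,150,60),(14,255,255));m=cv2.morphologyEx(m,cv2.MORPH_OPEN,np.ones((5,5)))
for c in cv2.findContours(m,0,2)[0]:
    if cv2.contourArea(c)>300:print(cv2.minAreaRect(c),cv2.contourArea(c))
h2=cv2.inRange(hsv,(0,0,40),(180,60,255));h2[300:]=0
for c in cv2.findContours(cv2.morphologyEx(h2,cv2.MORPH_OPEN,np.ones((5,5))),0,2)[0]:
    if cv2.contourArea(c)>300:print("grey",cv2.minAreaRect(c),cv2.contourArea(c))
E
```

```text
time: 36.08
position: [0.446, 0.2586, 0.1208]
tool_rot: [-0.219, 0.976, -0.0, -0.002]
ft_force: [0.5, 0.1, 0.4]
grip_width: 0.0436
grip_force: 0.0
time: 36.58
position: [0.4492, 0.2599, 0.2761]
tool_rot: [-0.219, 0.976, 0.0, 0.005]
ft_force: [-0.4, 0.3, -1.0]
grip_width: 0.0759
grip_force: 0.0
pos [0.4492 0.2599 0.2761] yaw -2.7 tilt [0.0094 0.003 ] shift cm [ -0.24 -10.42   7.63] turn z 0.042 t 36.575
exp spacer top [202.5 197.6] nose [215.3 305.2] master top [315.4 198.3]
[ 15 191 164] [ 15 189 182]
grey ((207.14212036132812, 257.4898376464844), (62.554908752441406, 21.302867889404297), 85.91438293457031) 1096.5
grey ((315.5, 234.0), (130.0, 33.0), 90.0) 2978.5
```

```bash
python3 -m crank '[[0,-5,0,0,0,0,0.2],[-0.2,-5.4,0,0,0,0.042,0.2],[0,0,4,0,0,0,0.3],[0,0,5,0,0,0,0.3],[0,0,3,0,0,0,0.3]]' && python3 -m crank '[[0,0,0,0,0,0,0.3],[0,0,0,0,0,0,0.3]]'
python3 - <<'E'
from h import *
go((.4966,.1669,.081),.399)
i,p=snap("wrist","w13")
hsv=cv2.cvtColor(p,cv2.COLOR_BGR2HSV)
print("grey rows",[ (r,''.join('#' if (16<h<=18 or h<=14) and s>120 else ('g' if s<70 else '.') for h,s,v in hsv[r,200:420:4])) for r in range(120,330,15)])
print([hsv[200,x].tolist() for x in range(240,400,12)])
E
```

```text
time: 37.3
position: [0.491, 0.1652, 0.1481]
tool_rot: [-0.198, 0.98, 0.0, -0.004]
ft_force: [0.1, -0.4, -0.3]
grip_width: 0.0613
grip_force: 0.0
time: 37.55
position: [0.4933, 0.1659, 0.1519]
tool_rot: [-0.198, 0.98, 0.0, -0.0]
ft_force: [0.8, 0.0, -0.0]
grip_width: 0.061
grip_force: 0.0
pos [0.4933 0.1659 0.1519] yaw -2.742 tilt [-0.0008 -0.0001] shift cm [-0.34 -0.04  7.09] turn z 0.0 t 37.55
grey rows [(120, '####.##................#...............#.##############'), (135, '........##..#.#..##...............#.#......#.#.#.......'), (150, '............#......#...#.#...#.#.....#.##...#...#...##.'), (165, '................##.#.....#.#..##.......#....#.....#.#.#'), (180, '..................##..##......#.#...#.##.#..#...###..#.'), (195, '.....#...............#.####.#####.#..##.##.##...#.#...#'), (210, '..###.....##..#.#.##.###.#####..##....#...#..#.........'), (225, '.#.######.#.......###..#####.#####......#..........###.'), (240, '####.#...##..#.#......############.........#...#.#...#.'), (255, '##...#.####.#......#.#####.###.###...............#...#.'), (270, '######.##.......#.#.#.############........##....#.#....'), (285, '##########.##...........gggggggg..#............g#......'), (300, '#######.##...##.#..#.....ggggggg............#.......#..'), (315, '........ggg.gggg.ggggggggggg.gggggggggg.ggg.ggggggggggg')]
[[19, 145, 229], [16, 158, 190], [16, 158, 211], [16, 159, 233], [14, 174, 82], [14, 184, 83], [14, 179, 77], [13, 172, 86], [15, 164, 84], [15, 157, 104], [14, 150, 73], [15, 152, 82], [13, 155, 89], [16, 162, 74]]
```

```bash
python3 -m crank '[[-0.34,0,3,0,0,0,0.3],[0,0,3,0,0,0,0.3],[0,0,1.1,0,0,0,0.4],[0,0,0,0,0,0,1],[0,0,0,0,0,0,1]]' 60 && python3 -m crank '[[0,0,0,0,0,0,1],[0,0,0,0,0,0,1],[0,0,0,0,0,0,1]]' && python3 -m crank '[[0,0,0,0,0,0,1],[0,0,0,0,0,0,1]]'
```

```text
time: 38.22
position: [0.4973, 0.1674, 0.0822]
tool_rot: [-0.198, 0.98, -0.0, 0.001]
ft_force: [-0.8, 0.9, -0.2]
grip_width: 0.0401
grip_force: 0.0
time: 38.6
position: [0.4974, 0.1671, 0.0822]
tool_rot: [-0.199, 0.98, -0.0, 0.001]
ft_force: [0.1, -2.9, 7.1]
grip_width: 0.0294
grip_force: 60.0
time: 38.85
position: [0.4974, 0.1671, 0.0822]
tool_rot: [-0.199, 0.98, -0.0, 0.001]
ft_force: [-0.3, -1.8, 6.4]
grip_width: 0.0298
grip_force: 60.0
```

```bash
python3 -m crank '[[0,0,-0.2,0,0,0,1],[0,0,-0.4,0,0,0,1],[0,0,-0.6,0,0,0,1],[0,0,-0.8,0,0,0,1],[0,0,-0.9,0,0,0,1]]' && python3 -m crank '[[0,0,-0.9,0,0,0,1],[0,0,-0.8,0,0,0,1],[0,0,-0.6,0,0,0,1],[0,0,-0.4,0,0,0,1],[0,0,-0.2,0,0,0,1]]' && python3 -m crank '[[0.74,-1.5,0,0,0,0,1],[1.48,-3,0,0,0,0,1],[2.07,-4.2,0,0,0,0,1],[2.36,-4.8,0,0,0,0,1],[2.36,-4.8,0,0,0,0,1]]' && python3 -m crank '[[2.36,-4.8,0,0,0,0,1],[2.36,-4.8,0,0,0,0,1],[1.72,-3.5,0,0,0,0,1],[1.08,-2.2,0,0,0,0,1],[0.5,-1,0,0,0,0,1]]' && python3 -m crank '[[0,0,0,0,0,0.078,1],[0,0,0,0,0,0.078,1],[0,0,0,0,0,0,1]]'
python3 - <<'E'
from h import *
go((.4745,-.2173,.0922),.2425)
o=robot.get_obs();t=o["position"]
p=snap("side","s14")[1];i=cams.camera_info("side");y=.2425;e=np.array([np.cos(y),np.sin(y),0]);n=np.array([-e[1],e[0],0])
def pj(X):
    c=np.linalg.inv(i["pose"])@np.r_[X,1];u=i["intrinsics"]@c[:3];return (u[:2]/u[2]).round(1)
b=np.array([t[0],t[1],t[2]-.0782])-.0168*e
print("flat expect: nose botL",pj(b+.125*e+.01*n),"nose topR",pj(b+.125*e-.01*n+[0,0,.008]),"ramp topR",pj(b+.092*e-.01*n+[0,0,.026]),"ramp topL",pj(b+.092*e+.01*n+[0,0,.026]),"root botL",pj(b+.03*e+.01*n))
for nm,dd in (("nose tip +0.3 pitch",.0375),):print(nm,pj(b+.12*e+.01*n+[0,0,dd]))
h=cv2.cvtColor(p,cv2.COLOR_BGR2HSV)
print("\n".join("%d "%r+''.join('g' if s<70 and v>90 else('k' if v<60 else('d' if s<70 else '.')) for hh,s,v in h[r,300:400]) for r in range(160,245,2)))
E
```

```text
time: 39.48
position: [0.4964, 0.1672, 0.1106]
tool_rot: [-0.198, 0.98, 0.0, -0.0]
ft_force: [0.7, 0.2, -4.0]
grip_width: 0.0298
grip_force: 60.0
time: 40.1
position: [0.4965, 0.1672, 0.1393]
tool_rot: [-0.198, 0.98, -0.0, 0.0]
ft_force: [-0.8, 0.0, -4.5]
grip_width: 0.0294
grip_force: 60.0
time: 40.72
position: [0.484, -0.0388, 0.1388]
tool_rot: [-0.198, 0.98, -0.0, -0.0]
ft_force: [1.2, 0.3, -3.0]
grip_width: 0.0296
grip_force: 60.0
time: 41.35
position: [0.4734, -0.2199, 0.1388]
tool_rot: [-0.197, 0.98, -0.0, -0.0]
ft_force: [0.7, 0.3, -4.8]
grip_width: 0.0295
grip_force: 60.0
time: 41.72
position: [0.4735, -0.2172, 0.1388]
tool_rot: [-0.122, 0.993, 0.001, -0.001]
ft_force: [-0.5, 0.8, -3.6]
grip_width: 0.0296
grip_force: 60.0
pos [ 0.4735 -0.2172  0.1388] yaw -2.897 tilt [-0.0012  0.0009] shift cm [-0.1  -0.04  4.66] turn z 0.002 t 41.725
flat expect: nose botL [332.9 209.6] nose topR [334.6 201.1] ramp topR [349.  198.1] ramp topL [347.5 204.3] root botL [373.1 216.2]
nose tip +0.3 pitch [335.8 198.9]
160 ..........................gggggggggggggggg.....................ggggggggkkk
[... 3736 characters left out ...]
ggggggggggggggggggggggggggggggggggggggggggggdddddd....................
234 dddddddddddgggggggggggggggggggggggggggggggggggggggggggggggggggggggggggggggdddddd....................
236 ..........gddddddddddddggggggggggggggggggggggggggggggggggggggggggggggggggdddddd.....................
238 .......................dddddddddddgggggggggggggggggggggggggggggggggggggggdddddd.....................
240 ..................................g.dddddddddddgggggggggggggggggggggggggggggddd.....................
242 .............................................dgddddddddddddggggggggggggggggddd......................
244 .........................................................gdddddddddddddggggddd......................
```

The side mask puts the ramp top at (350,198) and the nose at (334,201), matching the flat prediction, so the spacer is level. I'll lower it into the mouth.

```bash
python3 -m crank '[[-0.1,0,0.3,0,0,0,1],[0,0,0.6,0,0,0,1],[0,0,0.8,0,0,0,1],[0,0,0.8,0,0,0,1],[0,0,0.6,0,0,0,1]]' && python3 -m crank '[[0,0,0.4,0,0,0,1],[0,0,0.2,0,0,0,1],[-0.4,0,0,0,0,0,1],[-0.6,0,0,0,0,0,1],[-0.6,0,0,0,0,0,1]]' && python3 -m crank '[[-0.5,0,0,0,0,0,1],[-0.2,0,0.2,0,0,0,1],[0,0,0.3,0,0,0,1],[0,0,0.2,0,0,0,1],[0,0,0,0,0,0,1]]' && python3 -m crank '[[0,0,0.2,0,0,0,1],[0,0,0,0,0,0,1]]'
```

```text
time: 42.4
position: [0.4749, -0.2174, 0.1072]
tool_rot: [-0.121, 0.993, 0.0, -0.0]
ft_force: [0.1, -0.3, -3.8]
grip_width: 0.0299
grip_force: 60.0
time: 43.02
position: [0.4913, -0.2137, 0.1023]
tool_rot: [-0.121, 0.993, -0.0, 0.0]
ft_force: [0.8, 0.0, -3.2]
grip_width: 0.0296
grip_force: 60.0
time: 43.65
position: [0.4971, -0.2119, 0.0947]
tool_rot: [-0.121, 0.993, 0.0, -0.0]
ft_force: [0.1, 0.2, -3.8]
grip_width: 0.029
grip_force: 60.0
time: 43.9
position: [0.4972, -0.212, 0.0929]
tool_rot: [-0.121, 0.993, 0.0, -0.0]
ft_force: [-0.6, -0.4, -3.1]
grip_width: 0.0299
grip_force: 60.0
```

```bash
python3 -m crank '[[0,0,0.15,0,0,0,1],[0,0,0,0,0,0,1]]' && python3 -m crank '[[0,0,0.15,0,0,0,1],[0,0,0,0,0,0,1]]' && python3 -m crank '[[0,0,0.1,0,0,0,1],[0,0,0,0,0,0,1]]'
```

```text
time: 44.15
position: [0.4973, -0.212, 0.0915]
tool_rot: [-0.121, 0.993, 0.0, -0.0]
ft_force: [-0.5, -0.3, -2.7]
grip_width: 0.0295
grip_force: 60.0
time: 44.4
position: [0.4975, -0.2121, 0.0902]
tool_rot: [-0.121, 0.993, -0.0, 0.0]
ft_force: [-0.5, 0.6, -1.9]
grip_width: 0.0293
grip_force: 60.0
time: 44.65
position: [0.4974, -0.212, 0.0902]
tool_rot: [-0.121, 0.993, -0.0, 0.0]
ft_force: [-1.0, 1.5, 7.1]
grip_width: 0.0296
grip_force: 60.0
```

```bash
python3 -m crank '[[0,0,0,0,0,0,0.45],[0,0,0,0,0,0,0.45],[0,0,0,0,0,0,0.45],[0.8,0,0,0,0,0,0.45],[0,0,0,0,0,0,1]]' 10 && python3 -m crank '[[0,0,0,0,0,0,1],[0,0,0,0,0,0,1],[0,0,0,0,0,0,1],[0,0,0,0,0,0,1]]' && python3 -m crank '[[-0.4,0,0,0,0,0,1],[-0.6,0,0,0,0,0,1],[-0.6,0,0,0,0,0,1],[-0.6,0,0,0,0,0,1],[0,0,0,0,0,0,1]]'&& python3 -m crank '[[-0.6,0,0,0,0,0,1],[-0.6,0,0,0,0,0,1],[0,0,0,0,0,0,1]]'
```

```text
time: 45.28
position: [0.4887, -0.2138, 0.0889]
tool_rot: [-0.121, 0.993, 0.0, -0.001]
ft_force: [0.5, -0.9, -0.1]
grip_width: 0.043
grip_force: 0.0
time: 45.78
position: [0.4897, -0.214, 0.0891]
tool_rot: [-0.121, 0.993, -0.0, 0.0]
ft_force: [-1.0, -1.0, 1.1]
grip_width: 0.0298
grip_force: 10.0
time: 46.4
position: [0.5122, -0.2084, 0.089]
tool_rot: [-0.121, 0.993, -0.0, 0.001]
ft_force: [1.3, 0.4, 0.9]
grip_width: 0.0301
grip_force: 10.0
time: 46.78
position: [0.5238, -0.2057, 0.0891]
tool_rot: [-0.121, 0.993, -0.0, 0.001]
ft_force: [0.4, -0.4, 0.8]
grip_width: 0.03
grip_force: 10.0
```

```bash
python3 -m crank '[[-0.4,0,0,0,0,0,1],[-0.4,0,0,0,0,0,1],[0,0,0,0,0,0,1]]' && python3 -m crank '[[-0.4,0,0,0,0,0,1],[-0.4,0,0,0,0,0,1],[0,0,0,0,0,0,1]]'&& python3 -m crank '[[-0.3,0,0,0,0,0,1],[-0.3,0,0,0,0,0,1],[0,0,0,0,0,0,1]]' && python3 -m crank '[[-0.2,0,0,0,0,0,1],[0,0,0,0,0,0,1]]'
```

```text
time: 47.15
position: [0.5301, -0.2037, 0.089]
tool_rot: [-0.121, 0.993, 0.0, -0.0]
ft_force: [-3.7, -0.3, 2.9]
grip_width: 0.0298
grip_force: 10.0
time: 47.52
position: [0.5361, -0.2014, 0.0889]
tool_rot: [-0.122, 0.993, 0.001, -0.002]
ft_force: [-7.8, -1.3, 5.5]
grip_width: 0.0302
grip_force: 10.0
time: 47.9
position: [0.5412, -0.2001, 0.0888]
tool_rot: [-0.122, 0.993, 0.001, -0.003]
ft_force: [-9.4, -1.9, 5.2]
grip_width: 0.03
grip_force: 10.0
time: 48.15
position: [0.5431, -0.1996, 0.0888]
tool_rot: [-0.122, 0.993, 0.001, -0.003]
ft_force: [-9.3, -2.2, 4.8]
grip_width: 0.03
grip_force: 10.0
```

```bash
python3 -m crank '[[0,0,0,0,0,0,1],[-0.2,0,0,0,0,0,1],[0,0,0,0,0,0,1]]' 14 && python3 -m crank '[[-0.2,0,0,0,0,0,1],[0,0,0,0,0,0,1]]'&& python3 -m crank '[[-0.15,0,0,0,0,0,1],[0,0,0,0,0,0,1]]'
python3 - <<'E'
from h import *
i,p=snap("wrist","w15");snap("scene","c15")
h=cv2.cvtColor(p,cv2.COLOR_BGR2HSV)
print("\n".join("%d "%r+''.join('b' if hh<16 and s>110 else('k' if v<45 else('g' if s<70 else '.')) for hh,s,v in h[r,270:370:2]) for r in range(180,420,6)))
# back edge of brown block, and where it should be if home
o=robot.get_obs();t=o["position"];y=.2415;e=np.array([np.cos(y),np.sin(y),0])
def pj(X):
    c=np.linalg.inv(i["pose"])@np.r_[X,1];u=i["intrinsics"]@c[:3];return (u[:2]/u[2]).round(1)
b=np.array([t[0],t[1],0])-.0089*e
print("if no slip: back top edge",pj(b-.028*e+[0,0,.046]),"back bottom",pj(b-.028*e+[0,0,.012]),"1cm further back top",pj(b-.038*e+[0,0,.046]))
E
```

```text
time: 48.52
position: [0.5456, -0.1991, 0.0888]
tool_rot: [-0.122, 0.993, 0.001, -0.003]
ft_force: [-7.9, -0.7, 4.3]
grip_width: 0.0299
grip_force: 14.0
time: 48.78
position: [0.5479, -0.1985, 0.0889]
tool_rot: [-0.122, 0.993, 0.001, -0.002]
ft_force: [-6.0, -1.9, 4.1]
grip_width: 0.0298
grip_force: 14.0
time: 49.02
position: [0.5492, -0.1982, 0.0888]
tool_rot: [-0.122, 0.993, 0.001, -0.002]
ft_force: [-7.2, -1.4, 4.5]
grip_width: 0.0295
grip_force: 14.0
180 gggggggggggggggggggggggggggggggggggggggggggggggggg
186 gggggggggggggggggggggggggggggggggggggggggggggggggg
192 gggggggggggggggggggggggggggggggggggggggggggggggggg
198 gggggggggggggggggggggggggggggggggggggggggggggggggg
204 gggggggggggggggggggggggggggggggggggggggggggggggggg
210 gggggggggggggggggggggggggggggggggggggggggggggggggg
216 gggggggggggggggggggggggggggggggggggggggggggggggggg
222 gggggggbbbbbbbbbbbbbbbbbbbbbbbbbbbbbbbbggggggggggg
228 ggggggbbbbb.bbbbbbbbbbbbbbbbbbbbbbbbbbbbgggggggggg
234 gggggbbbbbbbbbbbbbbbbbbbbbbbbbbbbbbb.bbbbggggggggg
240 ggggbbbbbbbbbbbbbbbbbbbbbbbbbbbbbbbbbbbbbbgggggggg
246 ggggbbbbbbbbbbbbbbbbbb.bbbbbbbbb
[... 959 characters left out ...]
kkkggbbbbbbbbbbbbbbbbbbbbbbbbbbbbbbbbbbggkkkkkkkk
360 kkkkggggggggggggggggggggggggggggggggggggggkkkkkkkk
366 kkkggggggggggggggggggggggggggggggggggggggggkkkkkkk
372 kkkgggggggggggggggggggggggggggggggggggggggggkkkkkk
378 gggggggggggggggggggggggggggggggggggggggggggggggggg
384 ..................................................
390 ..................................................
396 ..................................................
402 kkkkkkkkkkkkkkkkkkkkkkkkkkkkkkkkkkkkkkkkkkkkkkkkkk
408 kkkkkkkkkkkkkkkkkkkkkkkkkkkkkkkkkkkkkkkkkkkkkkkkkk
414 kkkkkkkkkkkkkkkkkkkkkkkkkkkkkkkkkkkkkkkkkkkkkkkkkk
if no slip: back top edge [314.9 234.9] back bottom [314.7 215.2] 1cm further back top [314.9 209.7]
```

No slip has occurred. I'll keep going until the force rises at the stop.

```bash
python3 -m crank '[[-0.15,0,0,0,0,0,1],[0,0,0,0,0,0,1]]' 12 && python3 -m crank '[[-0.12,0,0,0,0,0,1],[0,0,0,0,0,0,1]]'&& python3 -m crank '[[-0.1,0,0,0,0,0,1],[0,0,0,0,0,0,1]]'
```

```text
time: 49.38
position: [0.5507, -0.1978, 0.0888]
tool_rot: [-0.122, 0.993, 0.001, -0.002]
ft_force: [-6.6, -1.5, 4.6]
grip_width: 0.0297
grip_force: 12.0
time: 49.62
position: [0.5518, -0.1976, 0.0888]
tool_rot: [-0.122, 0.993, 0.001, -0.002]
ft_force: [-7.5, -1.6, 5.1]
grip_width: 0.03
grip_force: 12.0
time: 49.88
position: [0.5527, -0.1974, 0.0888]
tool_rot: [-0.122, 0.993, 0.001, -0.003]
ft_force: [-6.9, -2.3, 4.7]
grip_width: 0.0301
grip_force: 12.0
```

```bash
python3 -m crank '[[-0.1,0,0,0,0,0,1],[0,0,0,0,0,0,1]]' && python3 -m crank '[[-0.1,0,0,0,0,0,1],[0,0,0,0,0,0,1]]'&& python3 -m crank '[[-0.1,0,0,0,0,0,1],[0,0,0,0,0,0,1]]'
```

```text
time: 50.12
position: [0.5528, -0.1973, 0.0888]
tool_rot: [-0.122, 0.993, 0.001, -0.003]
ft_force: [-9.3, -3.5, 6.5]
grip_width: 0.0301
grip_force: 12.0
time: 50.38
position: [0.553, -0.1973, 0.0888]
tool_rot: [-0.122, 0.993, 0.001, -0.004]
ft_force: [-12.5, -4.8, 6.7]
grip_width: 0.0298
grip_force: 12.0
time: 50.62
position: [0.5534, -0.1972, 0.0887]
tool_rot: [-0.122, 0.993, 0.001, -0.005]
ft_force: [-12.8, -5.4, 7.1]
grip_width: 0.03
grip_force: 12.0
```

The force rises sharply at the same TCP position as the master's home, so the spacer is home. I'll release and lift.

```bash
python3 -m crank '[[0.15,0,0,0,0,0,0.5],[0,0,0,0,0,0,0.5],[0,0,0,0,0,0,0.5],[0,0,0,0,0,0,0.5]]' && python3 -m crank '[[0,0,-2,0,0,0,0],[0,0,-5,0,0,0,0],[0,0,-5,0,0,0,0],[0,0,-5,0,0,0,0],[-3,0,-1,0,0,0,0]]'  && python3 -m crank '[[-4.6,0,0,0,0,0,0],[0,0,0,0,0,0,0],[0,0,0,0,0,0,0]]'
python3 - <<'E'
from h import *
go((.627,-.1785,.28),.243)
i,p=snap("wrist","w16");snap("side","s16")
g=cv2.cvtColor(p,cv2.COLOR_BGR2GRAY);h=cv2.cvtColor(p,cv2.COLOR_BGR2HSV)
m=cv2.inRange(h,(0,110,30),(16,255,255));m[:, :270]=0;m[:,360:]=0;m[190:]=0;m=cv2.morphologyEx(m,cv2.MORPH_OPEN,np.ones((5,5)))
for c in cv2.findContours(m,0,2)[0]:
    if cv2.contourArea(c)>300:
        x,y,w,hh=cv2.boundingRect(c);print("block",x,y,w,hh,"front edge",cast("wrist",(x+w/2,y+hh),.046),"back top")
        B=cast("wrist",(x+w/2,y+hh),.046)
H=np.array([.6227,-.1805,.128]);c=np.linalg.inv(i["pose"])@np.r_[H,1];u=i["intrinsics"]@c[:3];u=u[:2]/u[2];print("hub px exp",u)
x0,y0=int(u[0]),int(u[1])
cc=cv2.HoughCircles(cv2.medianBlur(g[y0-60:y0+60,x0-60:x0+60],3),cv2.HOUGH_GRADIENT,1,50,param1=80,param2=15,minRadius=28,maxRadius=42);print(cc)
hub=np.array([x0-60,y0-60])+cc[0,0,:2];x0,y0=map(int,hub)
Hm=cast("wrist",hub,.128);print("front edge to hub",np.hypot(*(Hm-B)[:2]),"(57 if home)")
s=g[y0-34:y0+35:2,x0-34:x0+35:2]
print("\n".join("".join(" .:-=+*#%@"[::-1][min(9,v//22)] for v in row) for row in s))
E
```

```text
time: 51.12
position: [0.5568, -0.1972, 0.0891]
tool_rot: [-0.121, 0.993, -0.0, 0.0]
ft_force: [0.4, 0.3, 0.5]
grip_width: 0.0433
grip_force: 0.0
time: 51.75
position: [0.5861, -0.191, 0.2735]
tool_rot: [-0.121, 0.993, -0.002, 0.003]
ft_force: [0.6, -0.7, -0.2]
grip_width: 0.0835
grip_force: 0.0
time: 52.12
position: [0.6293, -0.1786, 0.2683]
tool_rot: [-0.122, 0.993, 0.0, -0.001]
ft_force: [0.0, -0.2, 0.1]
grip_width: 0.0867
grip_force: 0.0
pos [ 0.6293 -0.1786  0.2683] yaw -2.898 tilt [-0.0021  0.0007] shift cm [ 0.23  0.07 -1.17] turn z 0.001 t 52.125
block 298 79 36 71 front edge [ 0.57119074 -0.19209583  0.046     ] back top
hub px exp [314.30427132 237.02037835]
[[[58.5 63.5 37. ]]]
front edge to hub 0.0548288887028023 (57 if home)
*******####%########%####%*********
*******%###%###****#*####%##*******
******%%###****##*#####**####%*****
******%%#*####*#####*****####%#****
*****###****#*######*##*####*##****
***%###**#*###********##########%**
**#%###**##**************#**####%#*
**##*#********************##*#**%%*
*##***##**********************#%%#*
*%#*#*#*********************
[... 207 characters left out ...]
********@%%@*###
#****************#******%@%%@%***##
*#**************####*%@@%@@******##
###************#####%%@@%********##
++++**---*=---=######%*--=*+---***+
+++=------==---##++*#-=---------=++
++++--=------=-+****+----=------=++
++++--=---=-=---+**=----------=-+++
++++=---------------------------+++
*++++-==--------=---=--=-------=+++
#++++=------=--------------=---++++
##++++=-----==-----=-=---=----++++*
##++++=-=-=--------=--=------=++++*
##+++++=-==-=--=-=-=--------=++++**
##=*++++=---=----==-------==++++#**
*=*#*+++++-====----===----+++++****
===*##+++++=-===-=------=++++++****
====*%#++++++++=----==+++++++******
%===%===+++++++++++++++++++*#******
#####%##%#*+++++++++++++++*%#******
```

The pointer sits about 0.32 rad past the index (expected 0.32), and the spacer is home and released.

```bash
python3 -c "
from rig import ticket
print(ticket.hand_in())"
```

```text
the job is handed in; nothing more can be done
None
```

The job is handed in at about 52 s: comparator zeroed on the master, master laid flat on the mat, and spacer home and released, reading about 0.32 rad past the index; the hand-in gave no verdict, and I didn't re-measure the sweet box, cake or jar.

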